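# Lock the wheel train and close the kit drawer

### The arm

A 6-joint arm with a two-finger parallel gripper is mounted at the origin on the work surface. World frame = base frame: x ahead of the robot, y to its left, z up, the work surface at z = 0. Lengths are in m, angles in degrees, forces in N, time in s.
With the tool pointing down it reaches from about 0.3 to 0.75 m from the base axis. Payload 8.5 kg.
Tool frame: the origin (TCP) lies between the finger pads; the fingertips stand 19 mm ahead of it and the grasp point (between the pads) is the TCP; z points along the fingers, y is the line along which they close (so a half turn about z gives the same grasp; the last joint's range is limited). The gripper opens to 85 mm and grips with 20 to 120 N. Pads are 22 mm wide; open, the fingers measure 114 mm over their backs; the gripper's body (76 mm by 85 mm) begins 54 mm behind the grasp point. The pads swing forward as they close: fully open they stand 13 mm farther back than shut.
Start: joints at [-85.159, 21.807, 74.336, -0, 83.858, -12.336], TCP at [0.162, -0.525, 0.221] pointing down, gripper open.
Joint ranges: [-178.18, 178.18], [-50.72, 133.34], [12.68, 142.11], [-81.47, 261.47], [9.98, 163.14], [-165.26, 165.26]. Speed limits (degrees/s): [136.94, 136.94, 180, 180, 180, 180].

### API

Orientations are given as a 3x3 rotation matrix whose columns are the frame's x, y, z axes.
In Python, from rig import env, optics gives the robot as it stands.
- The arm moves only by the tool arm_command, never from a script. Its argument "commands" is one flat list of numbers, 7 for each row, row after row: the closure, from -1 (fully open) to 1 (shut), so that 0 is half open, then the shift along the tool's x, y, z as a fraction of full scale, then the turn, a rotation vector about the tool's x, y, z as a fraction of full scale. A call has 1 to 12 rows; each row is the pose to reach, as a shift and turn from the pose commanded when the call began, along the tool's axes at that moment; what a row does not reach only later rows make up. Full scale, the value 1, is 500 mm for a shift and 120 degrees for a turn. A row lasts 1/12 s, in which the tool goes at most 41.7 mm and 7.16 degrees, less where a joint would pass 70% of its speed; a pose out of reach is approached as far as the arm can. A call with a number of a shift or a turn outside -1 to 1 is refused whole. A call with a gripper value outside its range is refused whole. The fingers move at their own pace and stop on an object; "newtons" is the grip in N (left out, the last holds). Time passes only in rows, so rows that repeat a pose let the fingers close. It gives the time, the measured TCP pose, the force, the opening and the grip force at its end, in the units of the state.
- env.observe(): the state, without advancing time (a new reading comes with each control period).
- optics.get_image(name): name is "side" or "top"; returns a dict with "image" (400x640x3 uint8, red, green, blue), "intrinsics" (3x3 intrinsics, pixels), "origin" and "orientation" of the camera in the world. Camera axes: x right, y down, z forward; pixel columns grow to the right and rows downward; lengths in m; the calibration is good to about 2 mm. A picture is of the moment at which its call begins. There is no depth.
- env.close_job(): hands the job in; it is judged then, once.
The state is a dict: "time_s": time; "q": joint angles; "qvel": joint speeds; "joint_efforts": joint torques, N m; "position": TCP position; "tool_rot": TCP orientation; "ft_force": force on the tool from outside, world axes, zero at the start; "wrist_torque": the same for the moment, N m; "grip_width": finger opening in m; "gripper_force": force on a finger pad.
Only numpy, scipy, OpenCV 4.12 (cv2) and the standard library are available. Lean on these libraries where they do the work, as an engineer would, in place of code of your own. Each camera call takes 0.05 s, during which the arm holds its last target. There are 200 camera calls.

### The job

Finish the clock's movement plate: press every spring clip from the open kit drawer sideways into the groove of a wheel stud until it snaps fully home, one clip to a stud, and stand the two steel pillars upright in the two bores of the plate, right to the bottom. Once all the clips are on, push the drawer home until its catch takes it. Leave the spare brass wheel and the brass weight at the back where they are.

Things in the scene. Friction and masses are not known exactly. Their poses are not given: they have to be found in the camera images.
- clip1_tab (a point): Spring clip lying flat in the drawer: dark-steel open C, 5 mm thick, 29 wide, with an upright red tab at its back (14 x 14 mm, top 42 mm above the underside). This point: tab's centre, 26 mm above the underside. x points from tab to the C's open mouth (the way it is pressed on a stud), y across, z up. Grip the tab across y. Steel reaches 7 mm behind and 43 mm ahead of this point.
- clip1_eye (a point): Same clip: centre of its open eye, 32 mm along x from the tab, 2.5 mm above the underside. The sprung jaws meet a stud when its axis is 15 mm ahead of this point, spread under 4 to 8 N of push, and snap shut behind it 8 mm further on. Fully seated, the eye is on the stud's axis.
- clip2_tab (a point): Spring clip lying flat in the drawer: dark-steel open C, 5 mm thick, 29 wide, with an upright red tab at its back (14 x 14 mm, top 42 mm above the underside). This point: tab's centre, 26 mm above the underside. x points from tab to the C's open mouth (the way it is pressed on a stud), y across, z up. Grip the tab across y. Steel reaches 7 mm behind and 43 mm ahead of this point.
- clip2_eye (a point): Same clip: centre of its open eye, 32 mm along x from the tab, 2.5 mm above the underside. The sprung jaws meet a stud when its axis is 15 mm ahead of this point, spread under 4 to 8 N of push, and snap shut behind it 8 mm further on. Fully seated, the eye is on the stud's axis.
- clip3_tab (a point): Spring clip lying flat in the drawer: dark-steel open C, 5 mm thick, 29 wide, with an upright red tab at its back (14 x 14 mm, top 42 mm above the underside). This point: tab's centre, 26 mm above the underside. x points from tab to the C's open mouth (the way it is pressed on a stud), y across, z up. Grip the tab across y. Steel reaches 7 mm behind and 43 mm ahead of this point.
- clip3_eye (a point): Same clip: centre of its open eye, 32 mm along x from the tab, 2.5 mm above the underside. The sprung jaws meet a stud when its axis is 15 mm ahead of this point, spread under 4 to 8 N of push, and snap shut behind it 8 mm further on. Fully seated, the eye is on the stud's axis.
- stud1 (a point): Steel stud on the plate, through a brass wheel (106 mm wide). This point: on its axis, at the flat top of the wheel's hub (52 mm wide, 14 mm above the plate), which is the groove's floor. Groove 16 mm diameter, 9 mm high; above it a head, 24 mm diameter, top 23 mm above this point. A clip enters level from any side, underside 0 to 4 mm above the hub, and rests on the hub. One clip each.
- stud2 (a point): Steel stud on the plate, through a brass wheel (106 mm wide). This point: on its axis, at the flat top of the wheel's hub (52 mm wide, 14 mm above the plate), which is the groove's floor. Groove 16 mm diameter, 9 mm high; above it a head, 24 mm diameter, top 23 mm above this point. A clip enters level from any side, underside 0 to 4 mm above the hub, and rests on the hub. One clip each.
- stud3 (a point): Steel stud on the plate, through a brass wheel (106 mm wide). This point: on its axis, at the flat top of the wheel's hub (52 mm wide, 14 mm above the plate), which is the groove's floor. Groove 16 mm diameter, 9 mm high; above it a head, 24 mm diameter, top 23 mm above this point. A clip enters level from any side, underside 0 to 4 mm above the hub, and rests on the hub. One clip each.
- bore1 (a point): Centre of the mouth (level with the plate's top) of a blind bore, 37 mm diameter, 12 mm deep, in the aluminium plate (210 x 310 x 22 mm, fixed to the table). z up; x along the plate's short side (its +x away from the robot), y along its long side. One pillar per bore.
- pillar1_mid (a point): Steel pillar, a stout round bar 34 mm diameter, 52 mm tall, with two brass bands near its top, standing on the table. This point: its centre, half-way up; z along it. Standing in a bore its centre is 14 mm above the plate's top.
- bore2 (a point): Centre of the mouth (level with the plate's top) of a blind bore, 37 mm diameter, 12 mm deep, in the aluminium plate (210 x 310 x 22 mm, fixed to the table). z up; x along the plate's short side (its +x away from the robot), y along its long side. One pillar per bore.
- pillar2_mid (a point): Steel pillar, a stout round bar 34 mm diameter, 52 mm tall, with two brass bands near its top, standing on the table. This point: its centre, half-way up; z along it. Standing in a bore its centre is 14 mm above the plate's top.
- kit_drawer0 (a joint): Opening in m of the drawer of the blue kit cabinet: 0 fully home, 0.12 to 0.145 at the start. It slides with about 1 N of drag; a ball catch resists the push with up to about 11 N between 12 and 5 mm, then draws it home.
- kit_drawer0_handle (a point): Middle of the drawer's steel bar handle (120 mm long, along y, about 10 mm thick, 35 mm before the drawer's face, 34 mm below the cabinet's top). x: the way the drawer slides home. The cabinet, 220 deep x 300 wide x 75 mm high, is fixed; drawer floor 22 mm above the table, its walls 31 mm above that.
- spare_wheel: Bystander, to be left alone: loose brass wheel, 80 mm across, lying flat; origin under its centre.
- weight: Bystander, to be left alone: brass weight, 56 mm diameter, 35 mm tall; origin under its centre.
Things that resemble listed ones, but are neither listed nor needed, are in the scene too. Leave any purple or turquoise look-alike of the part that bears pillar2_mid alone. What is shaped like the part that bears clip3_tab but pink is not meant.

How it is judged:
By the outcome, as a careful person would: the job done as asked, in the order asked, and still so for the second after the job is handed in, with the robot touching nothing.
Of clip1, clip2, clip3 only 2 to 3 are there at a start; the rules pass over those that are not, and their reading is None.
At some moment in a run one of clip1, clip2, clip3 may be knocked a few centimetres aside while the robot is not near it.
Once in a run the grip may slacken for a moment while it holds something.
It also fails if it takes over 208 s, if anything falls off the work surface, if the arm or the gripper's body presses on something with over 40 N, if the wrist force passes 120 N, or if a joint passes its speed limit or range.

## Working session

There is one attempt and no reset: what is moved stays moved. The work goes in short steps, Python scripts to look and compute and a tool call to move; the robot and the scene stay as the last step left them, time stands still between calls to the robot, and variables do not carry over. Pictures are saved under pics/ and viewed, at most 14 in all, crops included, and the job is handed in when it is done.

Besides the shell and the picture viewer there is one more tool, called after ">>>" by a JSON object that holds its "op" and its "data", one argument or row to a line. arm_command: Moves the arm, as the interface text tells. Shift numbers are shares of 500 mm and turn numbers shares of 120 degrees, none past 1 either way. Its arguments: {"type":"object","properties":{"commands":{"type":"array","items":{"type":"number"}},"newtons":{"type":"number"}},"required":["commands"]}

```bash
mkdir -p pics; ls; cat > h.py <<'E'
import numpy as np,cv2
from rig import env,optics
def shot(n,tag):
    d=optics.get_image(n); cv2.imwrite(f'pics/{tag}.png',d['image'][:,:,::-1]); return d
def ray(d,u,v):
    K=np.array(d['intrinsics']);R=np.array(d['orientation']);return np.array(d['origin']),R@np.linalg.inv(K)@[u,v,1]
def onz(d,u,v,z):
    o,r=ray(d,u,v);return o+r*(z-o[2])/r[2]
def proj(d,p):
    q=np.array(d['intrinsics'])@(np.array(d['orientation']).T@(np.array(p)-d['origin']));return q[:2]/q[2]
E
python3 - <<'E'
from h import *
for n in('top','side'):
    d=shot(n,n+'0');print(n,np.round(d['intrinsics'],1).tolist(),np.round(d['origin'],3),np.round(d['orientation'],3).tolist())
s=env.observe();print(s)
E
```

```text
pics
top [[405.8, 0.0, 317.8], [0.0, 405.8, 198.9], [0.0, 0.0, 1.0]] [0.423 0.018 0.947] [[-0.015, -0.987, 0.161], [-1.0, 0.018, 0.023], [-0.025, -0.16, -0.987]]
side [[363.7, 0.0, 322.9], [0.0, 363.7, 200.6], [0.0, 0.0, 1.0]] [ 0.457 -0.715  0.731] [[0.989, -0.089, 0.116], [-0.146, -0.656, 0.741], [0.011, -0.75, -0.662]]
{'time_s': 0.1, 'q': array([-8.51581302e+01,  2.18369054e+01,  7.43791002e+01,  1.58740083e-03,
        8.38595293e+01, -1.23367606e+01]), 'qvel': array([-0.01376947, -0.08650241, -0.13295539, -0.0354242 , -0.08402455,
       -0.05035885]), 'joint_efforts': array([ 4.02537888e-03, -4.49215472e+01, -2.31655777e+01, -6.61845661e-05,
        3.64598534e-03,  4.09833405e-06]), 'position': array([ 0.16241532, -0.52517998,  0.22038336]), 'tool_rot': array([[ 9.55389479e-01,  2.95348837e-01, -8.38270906e-05],
       [ 2.95348688e-01, -9.55388623e-01,  1.31595305e-03],
       [ 3.08577753e-04, -1.28200592e-03, -9.99999131e-01]]), 'ft_force': array([ 0.43039858, -0.00218089, -0.5133471 ]), 'wrist_torque': array([-0.01250549, -0.03150474,  0.00457328]), 'gripper_force': 0.0, 'grip_width': 0.08523228479272137}
```

View pics/top0.png

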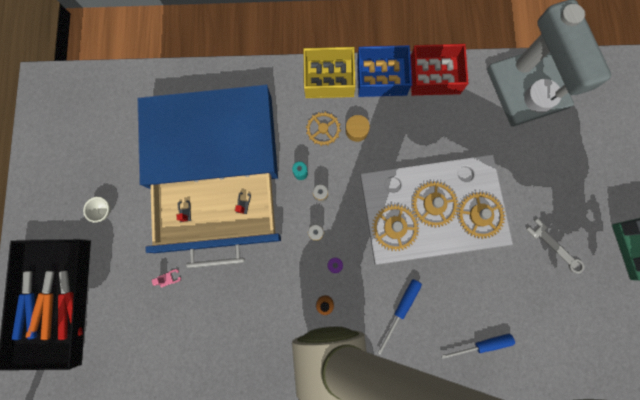

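View pics/side0.png

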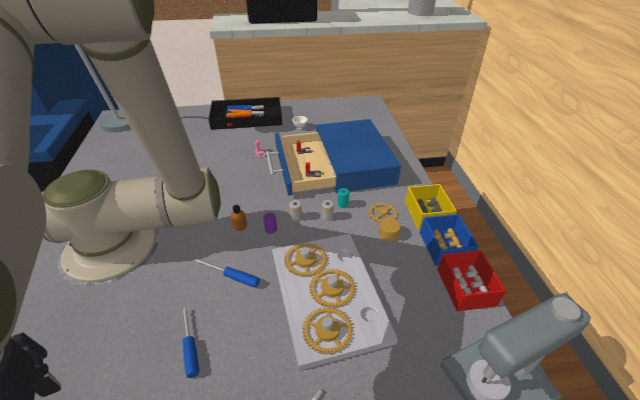

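Candidates, by top-view pixel:
- **Clips:** red-tabbed ones in the drawer at (184,208) and (244,202) are meant. The pink look-alike at (167,278) is not.
- **Pillars:** grey banded ones at (321,192) and (316,232) are meant. Turquoise (300,170), purple (335,265) and the amber bottle (325,305) are not.
- **Studs:** (397,226), (436,202) and (482,213).
- **Bores:** (394,184) and (466,174).

I'll check this in one close crop.

```bash
python3 - <<'E'
from h import *
im=cv2.imread('pics/top0.png')
a=cv2.resize(im[165:290,140:350],(798,475),interpolation=cv2.INTER_CUBIC)
cv2.imwrite('pics/c1.png',a)
b=cv2.resize(im[150:270,355:520],(792,576),interpolation=cv2.INTER_CUBIC)
cv2.imwrite('pics/c2.png',b)
E
```

```text
(no output)
```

View pics/c1.png

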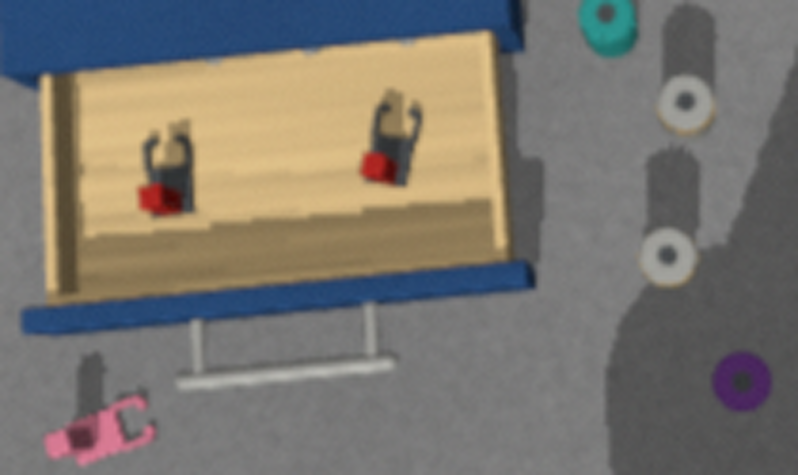

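View pics/c2.png

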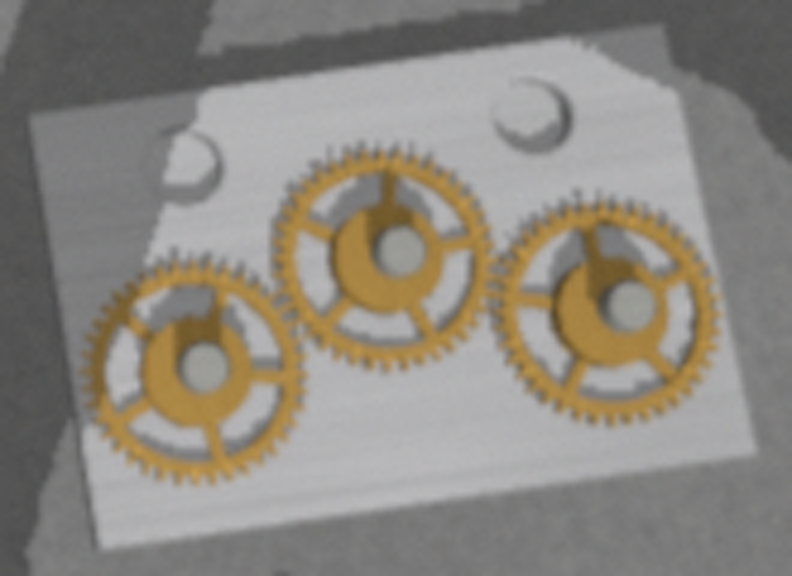

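The crops confirm it: two clips lie in the drawer with mouths toward the cabinet (tab tops at crop c1 (152,199) and (375,166)). Two grey banded pillars, three studs and two bores are visible.

```bash
cat >> h.py <<'E'
def red(d,lo=30):
    h=cv2.cvtColor(d['image'],cv2.COLOR_RGB2HSV);m=(((h[...,0]<6)|(h[...,0]>174))&(h[...,1]>200)&(h[...,2]>90)).astype(np.uint8)
    n,l,s,c=cv2.connectedComponentsWithStats(m);return [(c[i],s[i]) for i in range(1,n) if s[i][4]>=lo]
def tri(d1,p1,d2,p2):
    o1,r1=ray(d1,*p1);o2,r2=ray(d2,*p2)
    t=np.linalg.lstsq(np.c_[r1,-r2],o2-o1,rcond=None)[0];a=o1+r1*t[0];b=o2+r2*t[1];return (a+b)/2,np.linalg.norm(a-b)
E
python3 - <<'E'
from h import *
np.set_printoptions(precision=4,suppress=True)
T=optics.get_image('top');S=optics.get_image('side')
for n,d in(('T',T),('S',S)):
    for c,s in red(d,8):print(n,c,s)
def c1(u,v,z):return onz(T,(u+.5)/3.8+140-.5,(v+.5)/3.8+165-.5,z)
def c2(u,v,z):return onz(T,(u+.5)/4.8+355-.5,(v+.5)/4.8+150-.5,z)
print('tabtops',c1(152,199,.064),c1(375,163,.064))
for nm,pts in(('L',[(193,212),(187,140),(148,140)]),('R',[(405,185),(420,110),(380,104)])):
    print(nm,[c1(u,v,.027)for u,v in pts])
print('handle',c1(178,383,.041),c1(395,362,.041))
print('studs',[c2(*p,.059)for p in[(205,366),(403,251),(632,304)]])
print('bores',[c2(*p,.022)for p in[(183,165),(533,115)]])
print('plate corners',[c2(*p,.022)for p in[(30,113),(662,25),(757,453),(100,548)]])
print('pillartop',c1(686,100,.052),c1(668,253,.052))
print('hubs',[c2(*p,.036)for p in[(197,373),(385,260),(610,312)]])
E
```

```text
T [427.7  45.8] [424  45   8   2  10]
T [453.3481  64.1907] [433  44  34  48 540]
T [417.525   67.4583] [414  46  11  40 120]
T [436.9412  70.0471] [426  66  22   9  85]
T [432.7692  83.2308] [430  82   7   3  13]
T [239.04 208.8 ] [237 206   5   6  25]
T [180.6071 217.1786] [178 214   7   7  28]
T [ 63.4528 313.2052] [ 58 293  15  47 424]
S [228.5 124.2] [227 123   4   3  10]
S [298.2857 145.6429] [297 141   4  10  28]
S [307.3214 167.75  ] [306 163   4  11  28]
S [471.7799 281.2411] [ 438  250   68   61 1908]
tabtops [0.5319 0.3447 0.064 ] [0.5507 0.2148 0.064 ]
L [array([0.5281, 0.3331, 0.027 ]), array([0.5722, 0.3383, 0.027 ]), array([0.5727, 0.3623, 0.027 ])]
R [array([0.5422, 0.2045, 0.027 ]), array([0.5881, 0.196 , 0.027 ]), array([0.5923, 0.2205, 0.027 ])]
handle [0.4261 0.3335 0.041 ] [0.4364 0.2061 0.041 ]
studs [array([ 0.5046, -0.1338,  0.059 ]), array([ 0.5558, -0.2265,  0.059 ]), array([ 0.5296, -0.3283,  0.059 ])]
bores [array([ 0.6052, -0.1341,  0.022 ]), array([ 0.6264, -0.303 ,  0.022 ])]
plate corners [array([ 0.6324, -0.0613,  0.022 ]), array([ 0.6698, -0.3681,  0.022 ]), array([ 0.4629, -0.3949,  0.022 ]), array([ 0.4236, -0.0874,  0.022 ])]
pillartop [0.5866 0.0336 0.052 ] [0.4965 0.0454 0.052 ]
hubs [array([ 0.5035, -0.1339,  0.036 ]), array([ 0.5552, -0.2242,  0.036 ]), array([ 0.5287, -0.3269,  0.036 ])]
```

```bash
cat >> h.py <<'E'
from scipy.spatial.transform import Rotation as Ro
def go(x,y,z,yaw,p=None,R=None):
    s=env.observe();p=np.array(s['position'])if p is None else p;R=np.array(s['tool_rot'])if R is None else R
    a=np.radians(yaw);c,n=np.cos(a),np.sin(a);G=np.array([[c,n,0],[n,-c,0],[0,0,-1.]])
    sh=R.T@(np.array([x,y,z])-p)/.5;rv=Ro.from_matrix(R.T@G).as_rotvec(degrees=True)/120
    print(np.round(sh,4),np.round(rv,4));return np.array([x,y,z]),G
E
python3 - <<'E'
from h import *
T=optics.get_image('top');S=optics.get_image('side')
print(tri(T,(239,208.8),S,(307.3,167.75)),tri(T,(180.6,217.2),S,(298.3,145.6)))
p,R=go(.4,-.1,.22,-10.5)
go(.549,.215,.22,-10.5,p,R);go(.549,.215,.12,-10.5,p,R)
E
```

```text
(array([0.55108297, 0.21774993, 0.04340776]), np.float64(0.0007668475795694398)) (array([0.5347414 , 0.35038213, 0.04274114]), np.float64(0.0014470948258482447))
[ 0.7052 -0.6724  0.0018] [-2.000e-04  0.000e+00  2.306e-01]
[ 0.1782 -0.6738  0.    ] [0. 0. 0.]
[ 0.1782 -0.6738  0.2   ] [0. 0. 0.]
```

>>> {"op": "arm_command", "data": {
  "commands": [-1,0.705,-0.672,0,0,0,0.231,-1,0.705,-0.672,0,0,0,0.231,-1,0.705,-0.672,0,0,0,0.231,-1,0.705,-0.672,0,0,0,0.231,-1,0.705,-0.672,0,0,0,0.231,-1,0.705,-0.672,0,0,0,0.231,-1,0.705,-0.672,0,0,0,0.231,-1,0.705,-0.672,0,0,0,0.231,-1,0.705,-0.672,0,0,0,0.231,-1,0.705,-0.672,0,0,0,0.231,-1,0.705,-0.672,0,0,0,0.231,-1,0.705,-0.672,0,0,0,0.231],
  "newtons": 40
}}

```text
time_s: 1.3
position: [0.4007, -0.0974, 0.2212]
tool_rot: [[0.983, -0.181, 0.001], [-0.181, -0.983, 0.0], [0.001, -0.0, -1.0]]
ft_force: [-0.5, -0.9, 0.5]
grip_width: 0.0858
gripper_force: 0.0
```

>>> {"op": "arm_command", "data": {
  "commands": [-0.3,0.178,-0.674,0,0,0,0,-0.3,0.178,-0.674,0,0,0,0,-0.3,0.178,-0.674,0,0,0,0,-0.3,0.178,-0.674,0,0,0,0,-0.3,0.178,-0.674,0,0,0,0,-0.3,0.178,-0.674,0,0,0,0,-0.3,0.178,-0.674,0,0,0,0,-0.3,0.178,-0.674,0,0,0,0,-0.3,0.178,-0.674,0,0,0,0,-0.3,0.178,-0.674,0.15,0,0,0,-0.3,0.178,-0.674,0.15,0,0,0,-0.3,0.178,-0.674,0.15,0,0,0]
}}

```text
time_s: 2.3
position: [0.5461, 0.2145, 0.1397]
tool_rot: [[0.983, -0.182, -0.012], [-0.182, -0.983, -0.002], [-0.011, 0.004, -1.0]]
ft_force: [-0.6, 0.2, -0.4]
grip_width: 0.0553
gripper_force: 0.0
```

```bash
python3 - <<'E'
from h import *
s=env.observe();print(s['position'],s['tool_rot'],s['grip_width'],s['q'])
T=shot('top','t1');S=shot('side','s1')
for d in(T,S):print([(c.round(1),s[4]) for c,s in red(d,8)])
a=cv2.resize(T['image'][140:290,130:300,::-1],None,fx=3,fy=3);b=cv2.resize(S['image'][90:240,230:330,::-1],None,fx=3,fy=3)
cv2.imwrite('pics/m1.png',np.hstack([a,b]))
E
```

```text
[0.54605179 0.214515   0.13970851] [[ 0.98316678 -0.18233431 -0.01171688]
 [-0.18237038 -0.98322771 -0.00207829]
 [-0.01114142  0.00418012 -0.9999292 ]] 0.055273857527969976 [ 9.89477955e+00  2.96025528e+01  7.52544555e+01 -2.00660030e-03
  7.58248117e+01  1.10402466e+02]
[(array([438.5,  68.7]), np.int32(1339)), (array([465. ,  66.5]), np.int32(12)), (array([180.6, 217.1]), np.int32(28)), (array([ 63.5, 313.3]), np.int32(421))]
[(array([228.2, 124.2]), np.int32(8)), (array([298.3, 145.8]), np.int32(24)), (array([307.1, 168.1]), np.int32(27)), (array([470.4, 280.1]), np.int32(2251))]
```

View pics/m1.png

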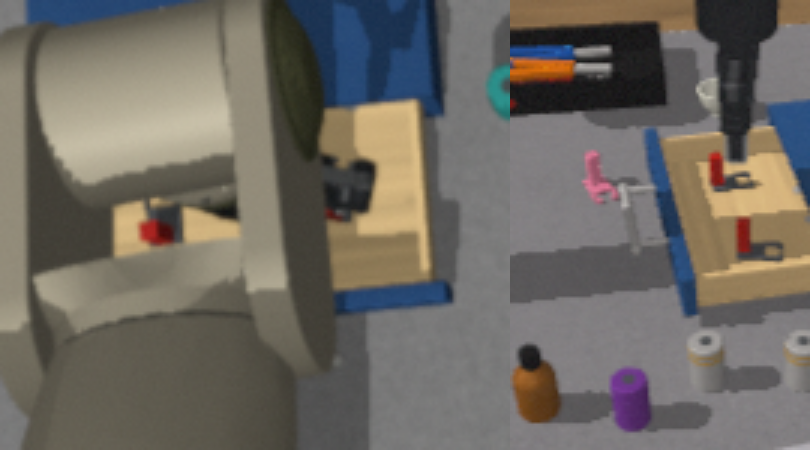

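The gripper is above the right-hand clip: its tab is at about (733,235) in the side inset, unobstructed, and nothing has moved. Descending.

```bash
python3 - <<'E'
from h import *
go(.550,.216,.05,-10.5)
E
```

```text
[ 0.0014 -0.0031  0.1924] [ 0.0002  0.0006 -0.0004]
```

>>> {"op": "arm_command", "data": {
  "commands": [-0.3,0.002,-0.002,0.06,0,0,0,-0.3,0.002,-0.002,0.1,0,0,0,-0.3,0.002,-0.002,0.14,0,0,0,-0.3,0.002,-0.002,0.17,0,0,0,-0.3,0.002,-0.002,0.19,0,0,0,-0.3,0.002,-0.002,0.19,0,0,0,-0.3,0.002,-0.002,0.19,0,0,0,-0.3,0.002,-0.002,0.19,0,0,0]
}}

```text
time_s: 3.07
position: [0.5514, 0.2156, 0.0528]
tool_rot: [[0.983, -0.183, 0.003], [-0.183, -0.983, 0.001], [0.003, -0.001, -1.0]]
ft_force: [0.5, 0.9, -0.1]
grip_width: 0.0557
gripper_force: 0.0
```

```bash
python3 - <<'E'
from h import *
s=env.observe();print(s['position'],s['ft_force'],s['grip_width'])
T=shot('top','t2');S=shot('side','s2')
cv2.imwrite('pics/m2.png',np.hstack([cv2.resize(T['image'][180:230,210:280,::-1],None,fx=6,fy=6),cv2.resize(S['image'][140:190,280:340,::-1],None,fx=6,fy=6)]))
E
```

```text
[0.55136741 0.21560171 0.05278524] [ 0.50030413  0.91243204 -0.08567279] 0.05572399438691475
```

View pics/m2.png

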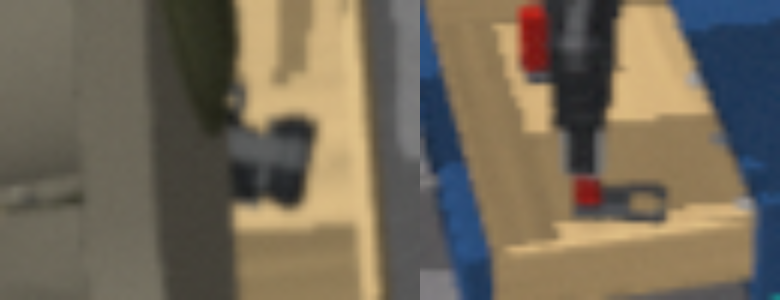

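The side inset shows the red tab (588,190) right under and between the fingers. Closing.

>>> {"op": "arm_command", "data": {
  "commands": [-0.3,0,0,0.006,0,0,0,1,0,0,0.006,0,0,0,1,0,0,0.006,0,0,0,1,0,0,0.006,0,0,0,1,0,0,0.006,0,0,0,1,0,0,0.006,0,0,0,1,0,0,0.006,0,0,0,1,0,0,0.006,0,0,0],
  "newtons": 60
}}

```text
time_s: 3.83
position: [0.5504, 0.2155, 0.0481]
tool_rot: [[0.983, -0.183, 0.0], [-0.183, -0.983, 0.0], [0.0, -0.0, -1.0]]
ft_force: [-0.6, 0.5, 2.5]
grip_width: 0.011
gripper_force: 58.5
```

>>> {"op": "arm_command", "data": {
  "commands": [1,0,0,-0.06,0,0,0,1,0,0,-0.12,0,0,0,1,0,0,-0.18,0,0,0,1,0,0,-0.24,0,0,0,1,0,0,-0.24,0,0,0,1,0,0,-0.24,0,0,0]
}}

```text
time_s: 4.33
position: [0.5507, 0.2156, 0.1692]
tool_rot: [[0.983, -0.183, 0.003], [-0.183, -0.983, 0.001], [0.003, -0.001, -1.0]]
ft_force: [-0.7, -0.1, -1.2]
grip_width: 0.0114
gripper_force: 58.6
```

```bash
python3 - <<'E'
from h import *
s=env.observe();print(s['position'],s['ft_force'],s['grip_width'],s['gripper_force'])
p,R=go(.436,-.134,.15,0)
E
```

```text
[0.55074946 0.21558049 0.16915613] [-0.67512413 -0.05650413 -1.18945551] 0.011414446625908806 58.595619146944955
[-0.0978  0.7294  0.0372] [-0.0004 -0.0014 -0.0879]
```

>>> {"op": "arm_command", "data": {
  "commands": [1,-0.098,0.729,0.03,0,0,-0.088,1,-0.098,0.729,0.03,0,0,-0.088,1,-0.098,0.729,0.03,0,0,-0.088,1,-0.098,0.729,0.03,0,0,-0.088,1,-0.098,0.729,0.03,0,0,-0.088,1,-0.098,0.729,0.03,0,0,-0.088,1,-0.098,0.729,0.03,0,0,-0.088,1,-0.098,0.729,0.03,0,0,-0.088,1,-0.098,0.729,0.03,0,0,-0.088,1,-0.098,0.729,0.03,0,0,-0.088,1,-0.098,0.729,0.03,0,0,-0.088,1,-0.098,0.729,0.03,0,0,-0.088]
}}

```text
time_s: 5.33
position: [0.435, -0.1334, 0.152]
tool_rot: [[1.0, -0.0, -0.002], [-0.0, -1.0, 0.001], [-0.002, -0.001, -1.0]]
ft_force: [-0.6, 0.3, -0.8]
grip_width: 0.0108
gripper_force: 60.1
```

```bash
python3 - <<'E'
from h import *
s=env.observe();print(s['position'],s['ft_force'],s['grip_width'],s['gripper_force'])
p,R=go(.440,-.134,.064,0)
E
```

```text
[ 0.43501534 -0.13339443  0.15200933] [-0.57442896  0.32014088 -0.84918239] 0.010779426581337978 60.0624246429652
[0.0103 0.0014 0.176 ] [-0.0007  0.0008 -0.0001]
```

>>> {"op": "arm_command", "data": {
  "commands": [1,0.006,0.001,0.05,0,0,0,1,0.006,0.001,0.1,0,0,0,1,0.006,0.001,0.14,0,0,0,1,0.006,0.001,0.17,0,0,0,1,0.006,0.001,0.172,0,0,0,1,0.006,0.001,0.172,0,0,0,1,0.006,0.001,0.172,0,0,0]
}}

```text
time_s: 5.92
position: [0.439, -0.1338, 0.0676]
tool_rot: [[1.0, 0.002, 0.001], [0.002, -1.0, -0.0], [0.001, 0.0, -1.0]]
ft_force: [0.2, -0.9, -0.9]
grip_width: 0.0112
gripper_force: 60.1
```

```bash
python3 - <<'E'
from h import *
s=env.observe();print(s['position'],s['ft_force'],s['grip_width'],s['gripper_force'])
T=shot('top','t3');S=shot('side','s3')
cv2.imwrite('pics/m3.png',np.hstack([cv2.resize(T['image'][180:270,360:450,::-1],(450,450),interpolation=2),cv2.resize(S['image'][235:295,260:330,::-1],(350,450),interpolation=2)]))
E
```

```text
[ 0.43898604 -0.13383552  0.06755718] [ 0.15645666 -0.92195126 -0.85256924] 0.011208437089254205 60.05861351382919
```

View pics/m3.png

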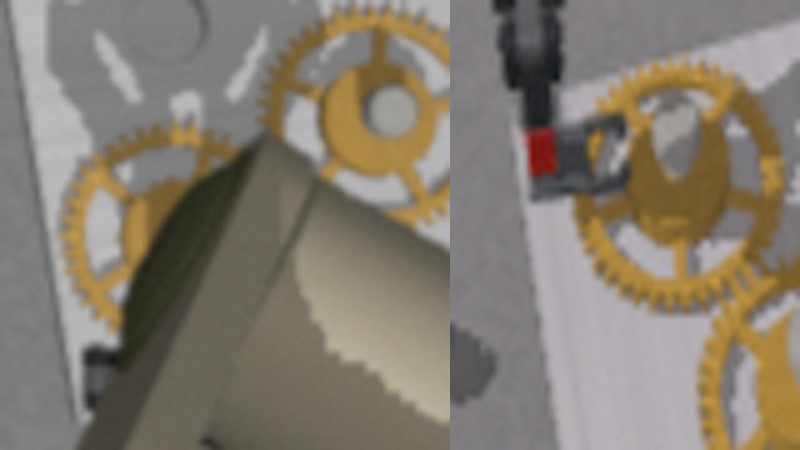

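Side inset: the clip is level, its mouth at (630,150) pointing at the stud head (678,118). The top view is blocked by the arm, so I'll cross-check the numbers in the side view.

```bash
python3 - <<'E'
from h import *
S=optics.get_image('side')
f=lambda p:(lambda q:np.round([450+(q[0]-260)*5,(q[1]-235)*7.5],0))(proj(S,p))
print('head',f((.504,-.134,.059)),'tipsmid',f((.439+.043,-.1338,.0415)),'headrim',f((.492,-.134,.059)),f((.516,-.134,.059)))
go(.50,-.134,.0635,0)
E
```

```text
head [671. 110.] tipsmid [627. 152.] headrim [647. 114.] [696. 106.]
[ 0.1221 -0.0007  0.0088] [ 0.0005 -0.0008  0.0004]
```

>>> {"op": "arm_command", "data": {
  "commands": [1,0,0.002,0.0085,0,0,0,1,0,0.002,0.0085,0,0,0,1,0.02,0.002,0.0085,0,0,0,1,0.03,0.002,0.0085,0,0,0,1,0.034,0.002,0.0085,0,0,0,1,0.038,0.002,0.0085,0,0,0,1,0.042,0.002,0.0085,0,0,0]
}}

```text
time_s: 6.65
position: [0.4591, -0.1352, 0.0626]
tool_rot: [[1.0, 0.0, -0.001], [0.0, -1.0, 0.001], [-0.001, -0.001, -1.0]]
ft_force: [-2.7, 1.5, 1.0]
grip_width: 0.0116
gripper_force: 60.3
```

>>> {"op": "arm_command", "data": {
  "commands": [1,0.006,0,0,0,0,0,1,0.012,0,0,0,0,0,1,0.016,0,0,0,0,0]
}}

```text
time_s: 6.9
position: [0.4668, -0.135, 0.0626]
tool_rot: [[1.0, 0.0, -0.002], [0.0, -1.0, 0.001], [-0.002, -0.001, -1.0]]
ft_force: [-1.1, 1.0, 0.4]
grip_width: 0.0111
gripper_force: 60.2
```

>>> {"op": "arm_command", "data": {
  "commands": [1,0.006,0,0,0,0,0,1,0.01,0,0,0,0,0,1,0.012,0,0,0,0,0]
}}

```text
time_s: 7.15
position: [0.474, -0.1356, 0.0627]
tool_rot: [[1.0, 0.0, 0.001], [0.0, -1.0, -0.0], [0.001, 0.0, -1.0]]
ft_force: [-0.7, 0.0, -0.8]
grip_width: 0.0112
gripper_force: 60.1
```

>>> {"op": "arm_command", "data": {
  "commands": [1,0.003,0,0,0,0,0,1,0.006,0,0,0,0,0,1,0.006,0,0,0,0,0]
}}

```text
time_s: 7.4
position: [0.475, -0.1352, 0.0627]
tool_rot: [[1.0, 0.001, -0.004], [0.001, -1.0, 0.0], [-0.004, -0.0, -1.0]]
ft_force: [-8.2, -0.8, 6.6]
grip_width: 0.0113
gripper_force: 60.9
```

```bash
python3 - <<'E'
from h import *
s=env.observe();print(s['position'],s['ft_force'],s['grip_width'],s['gripper_force'])
S=shot('side','s4')
cv2.imwrite('pics/m4.png',cv2.resize(S['image'][235:295,270:340,::-1],(700,600),interpolation=2))
E
```

```text
[ 0.47495613 -0.13517111  0.06272606] [-8.22032582 -0.82587718  6.64852847] 0.011313284075390234 60.94424198381603
```

View pics/m4.png

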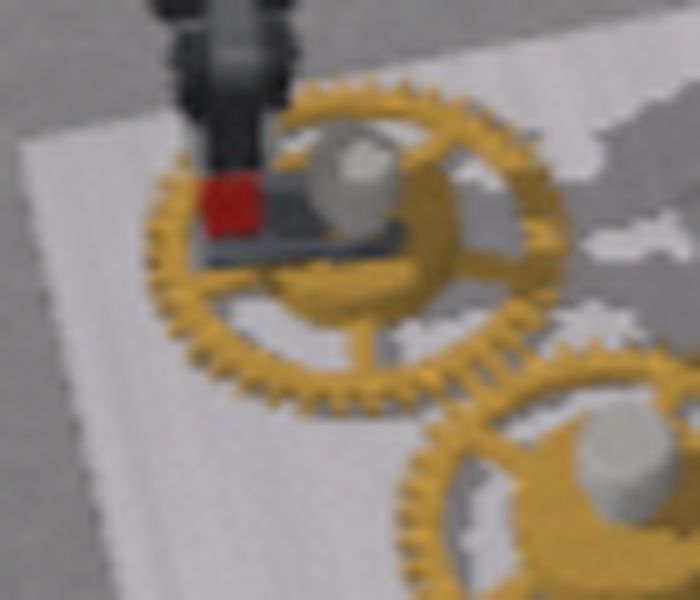

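The clip's arms now surround the stud under its head and the force rises against a stop. One firmer push to confirm.

>>> {"op": "arm_command", "data": {
  "commands": [1,0.004,0,0,0,0,0,1,0.004,0,0,0,0,0]
}}

```text
time_s: 7.62
position: [0.4755, -0.1349, 0.0628]
tool_rot: [[1.0, 0.001, -0.007], [0.001, -1.0, 0.001], [-0.007, -0.001, -1.0]]
ft_force: [-16.4, 0.1, 14.0]
grip_width: 0.0114
gripper_force: 61.7
```

>>> {"op": "arm_command", "data": {
  "commands": [1,-0.008,0,0,0,0,0,1,-0.008,0,0,0,0,0,-0.5,-0.008,0,0,0,0,0,-0.5,-0.008,0,0,0,0,0,-0.5,-0.008,0,0,0,0,0,-0.5,-0.008,0,0,0,0,0]
}}

```text
time_s: 8.12
position: [0.4747, -0.1355, 0.0627]
tool_rot: [[1.0, 0.0, 0.0], [0.0, -1.0, -0.0], [0.0, 0.0, -1.0]]
ft_force: [0.1, 0.3, -0.8]
grip_width: 0.0593
gripper_force: 0.0
```

>>> {"op": "arm_command", "data": {
  "commands": [-0.5,0,0,-0.06,0,0,0,-0.5,0,0,-0.12,0,0,0,-0.5,0,0,-0.2,0,0,0,-0.5,0,0,-0.26,0,0,0,-0.5,0,0,-0.26,0,0,0]
}}

```text
time_s: 8.53
position: [0.4766, -0.1364, 0.1985]
tool_rot: [[1.0, 0.001, 0.01], [0.001, -1.0, -0.005], [0.01, 0.005, -1.0]]
ft_force: [-0.3, -0.6, 0.3]
grip_width: 0.0641
gripper_force: 0.0
```

```bash
python3 - <<'E'
from h import *
T=shot('top','t5');S=shot('side','s5')
for d in(T,S):print([(c.round(1),s[4]) for c,s in red(d,8)])
p,R=go(.533,.347,.2,6.5);go(.533,.347,.05,6.5)
cv2.imwrite('pics/m5.png',np.hstack([cv2.resize(T['image'][165:265,140:230,::-1],(360,400),interpolation=2),cv2.resize(S['image'][235:295,270:340,::-1],(466,400),interpolation=2)])[:,:800])
E
```

```text
[(array([440.1,  70.1]), np.int32(1222)), (array([465.,  68.]), np.int32(9)), (array([430.8,  70.3]), np.int32(40)), (array([180.4, 217.2]), np.int32(27)), (array([ 63.4, 313.4]), np.int32(416))]
[(array([228.2, 124.1]), np.int32(9)), (array([292.1, 251.4]), np.int32(58)), (array([470.1, 280.9]), np.int32(2162))]
[ 0.117  -0.9649 -0.0142] [ 0.0006 -0.0009 -0.054 ]
[ 0.1165 -0.9652  0.2858] [ 0.0006 -0.0009 -0.054 ]
```

View pics/m5.png

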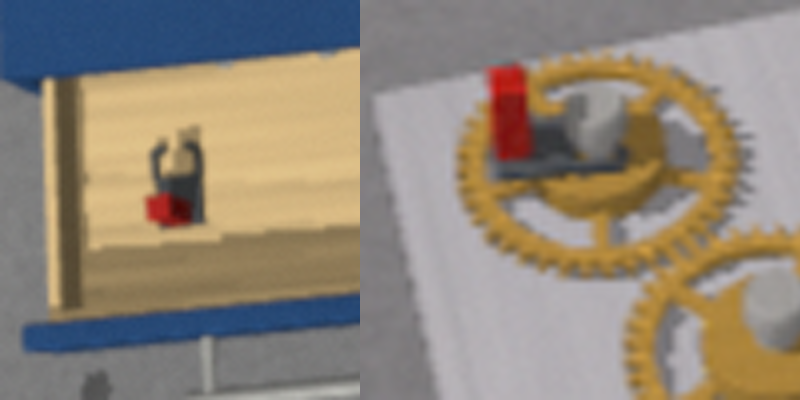

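Clip 1 is seated on stud A: its tab is at (510,115) and its jaws go past the stud. The second clip is still at top px (180,217). Going for it.

>>> {"op": "arm_command", "data": {
  "commands": [-0.3,0.117,-0.965,0,0,0,-0.054,-0.3,0.117,-0.965,0,0,0,-0.054,-0.3,0.117,-0.965,0,0,0,-0.054,-0.3,0.117,-0.965,0,0,0,-0.054,-0.3,0.117,-0.965,0,0,0,-0.054,-0.3,0.117,-0.965,0,0,0,-0.054,-0.3,0.117,-0.965,0,0,0,-0.054,-0.3,0.117,-0.965,0,0,0,-0.054,-0.3,0.117,-0.965,0,0,0,-0.054,-0.3,0.117,-0.965,0,0,0,-0.054,-0.3,0.117,-0.965,0,0,0,-0.054,-0.3,0.117,-0.965,0,0,0,-0.054]
}}

```text
time_s: 9.63
position: [0.5319, 0.3505, 0.1903]
tool_rot: [[0.993, 0.115, -0.003], [0.115, -0.993, -0.001], [-0.003, 0.0, -1.0]]
ft_force: [0.0, -0.2, 0.4]
grip_width: 0.0555
gripper_force: 0.0
```

>>> {"op": "arm_command", "data": {
  "commands": [-0.3,0,0,0.06,0,0,0,-0.3,0,0,0.12,0,0,0,-0.3,0,0,0.16,0,0,0,-0.3,0,0,0.16,0,0,0,-0.3,0,0,0.16,0,0,0]
}}

```text
time_s: 10.05
position: [0.5322, 0.3468, 0.111]
tool_rot: [[0.994, 0.113, -0.004], [0.113, -0.994, -0.001], [-0.004, 0.001, -1.0]]
ft_force: [-0.2, 0.5, 0.9]
grip_width: 0.0556
gripper_force: 0.0
```

```bash
python3 - <<'E'
from h import *
T=optics.get_image('top');S=optics.get_image('side')
for d in(T,S):print([(c.round(1),s[4]) for c,s in red(d,8)])
go(.533,.347,.05,6.5)
E
```

```text
[(array([438.9,  68.6]), np.int32(1354)), (array([180.7, 218.4]), np.int32(13)), (array([399.1, 240.1]), np.int32(19)), (array([ 60.1, 302. ]), np.int32(77))]
[(array([228.1, 124.1]), np.int32(9)), (array([298.3, 145.8]), np.int32(26)), (array([292.1, 251.4]), np.int32(56)), (array([470.4, 280.2]), np.int32(2234))]
[-0.001   0.0005  0.1273] [-0.0002 -0.0007 -0.0001]
```

>>> {"op": "arm_command", "data": {
  "commands": [-0.3,0,0,0.04,0,0,0,-0.3,0,0,0.08,0,0,0,-0.3,0,0,0.11,0,0,0,-0.3,0,0,0.125,0,0,0,-0.3,0,0,0.125,0,0,0,-0.3,0,0,0.125,0,0,0,1,0,0,0.125,0,0,0,1,0,0,0.125,0,0,0,1,0,0,0.125,0,0,0,1,0,0,0.125,0,0,0,1,0,0,0.125,0,0,0,1,0,0,0.125,0,0,0]
}}

```text
time_s: 11.15
position: [0.5332, 0.3475, 0.0511]
tool_rot: [[0.994, 0.113, 0.001], [0.113, -0.994, 0.001], [0.002, -0.001, -1.0]]
ft_force: [-0.9, 0.9, 6.2]
grip_width: 0.0099
gripper_force: 58.7
```

>>> {"op": "arm_command", "data": {
  "commands": [1,0,0,0,0,0,0,1,0,0,0,0,0,0]
}}

```text
time_s: 11.32
position: [0.5332, 0.3475, 0.0511]
tool_rot: [[0.994, 0.113, 0.001], [0.113, -0.994, 0.001], [0.002, -0.001, -1.0]]
ft_force: [-0.8, 1.4, 5.7]
grip_width: 0.0102
gripper_force: 58.8
```

>>> {"op": "arm_command", "data": {
  "commands": [1,0,0,-0.06,0,0,0,1,0,0,-0.12,0,0,0,1,0,0,-0.18,0,0,0,1,0,0,-0.24,0,0,0,1,0,0,-0.28,0,0,0,1,0,0,-0.28,0,0,0]
}}

```text
time_s: 11.82
position: [0.5342, 0.3477, 0.1949]
tool_rot: [[0.994, 0.113, 0.007], [0.113, -0.994, 0.003], [0.008, -0.002, -1.0]]
ft_force: [0.7, 1.0, 0.3]
grip_width: 0.0105
gripper_force: 58.6
```

```bash
python3 - <<'E'
from h import *
s=env.observe();print(s['position'],s['grip_width'],s['gripper_force'])
p,R=go(.49,.0,.19,0)
go(.465,-.329,.13,0,p,R)
E
```

```text
[0.53415187 0.34768481 0.19494568] 0.010535265268552856 58.60977619886398
[-0.1665  0.6809  0.0072] [-0.0012 -0.0037  0.0542]
[-0.05   0.658  0.12 ] [0. 0. 0.]
```

>>> {"op": "arm_command", "data": {
  "commands": [1,-0.083,0.684,0,0,0,0.054,1,-0.083,0.684,0,0,0,0.054,1,-0.083,0.684,0,0,0,0.054,1,-0.083,0.684,0,0,0,0.054,1,-0.083,0.684,0,0,0,0.054,1,-0.083,0.684,0,0,0,0.054,1,-0.083,0.684,0,0,0,0.054,1,-0.083,0.684,0,0,0,0.054,1,-0.083,0.684,0,0,0,0.054,1,-0.083,0.684,0,0,0,0.054,1,-0.083,0.684,0,0,0,0.054]
}}

```text
time_s: 12.73
position: [0.5299, 0.0026, 0.1894]
tool_rot: [[1.0, -0.001, -0.001], [-0.001, -1.0, 0.001], [-0.001, -0.001, -1.0]]
ft_force: [0.1, 0.8, -0.5]
grip_width: 0.0101
gripper_force: 58.7
```

```bash
python3 - <<'E'
from h import *
s=env.observe();print(s['position'],s['grip_width'],s['gripper_force'])
go(.465,-.329,.13,0)
E
```

```text
[0.52989133 0.00262676 0.18940984] 0.010139901848861552 58.70404148474336
[-0.1289  0.6635  0.1185] [-0.0003  0.0007 -0.0005]
```

>>> {"op": "arm_command", "data": {
  "commands": [1,-0.128,0.662,0.06,0,0,0,1,-0.128,0.662,0.06,0,0,0,1,-0.128,0.662,0.06,0,0,0,1,-0.128,0.662,0.06,0,0,0,1,-0.128,0.662,0.06,0,0,0,1,-0.128,0.662,0.06,0,0,0,1,-0.128,0.662,0.06,0,0,0,1,-0.128,0.662,0.06,0,0,0,1,-0.128,0.662,0.12,0,0,0,1,-0.128,0.662,0.18,0,0,0,1,-0.128,0.662,0.22,0,0,0,1,-0.128,0.662,0.22,0,0,0]
}}

```text
time_s: 13.73
position: [0.4655, -0.3254, 0.0758]
tool_rot: [[1.0, 0.002, -0.006], [0.002, -1.0, 0.007], [-0.006, -0.007, -1.0]]
ft_force: [-0.1, -0.3, -1.7]
grip_width: 0.01
gripper_force: 58.8
```

>>> {"op": "arm_command", "data": {
  "commands": [1,0,0,0.014,0,0,0,1,0,0,0.014,0,0,0]
}}

```text
time_s: 13.9
position: [0.4671, -0.3276, 0.0732]
tool_rot: [[1.0, 0.002, 0.0], [0.002, -1.0, -0.0], [0.0, 0.0, -1.0]]
ft_force: [-0.4, -0.0, -0.7]
grip_width: 0.0101
gripper_force: 58.8
```

```bash
python3 - <<'E'
from h import *
s=env.observe();print(s['position'],s['grip_width'],s['gripper_force'],s['ft_force'])
S=shot('side','s6')
f=lambda p:(lambda q:np.round([(q[0]-280)*8,(q[1]-295)*8],0))(proj(S,p))
x,y,z=s['position']
print('head',f((.529,-.3275,.059)),'tips',f((x+.043,y,z-.029+.0025)),f((x+.043,y,z-.026+.0025)))
print('back',f((x-.007,y-.0145,z-.029)),'tabtop',f((x,y,z-.026+.042)))
print(red(S,8))
cv2.imwrite('pics/m6.png',cv2.resize(S['image'][295:365,280:370,::-1],(720,560),interpolation=2))
E
```

```text
[ 0.46713067 -0.32756894  0.07324538] 0.01006017589507189 58.78207644447684 [-0.43613937 -0.02525481 -0.74631494]
head [374. 202.] tips [300. 237.] [300. 230.]
back [111. 320.] tabtop [127. 168.]
[(array([472.77435897, 280.41897436]), array([ 438,  250,   68,   61, 1950], dtype=int32)), (array([297.72, 326.88]), array([295, 325,   6,   5,  25], dtype=int32))]
```

View pics/m6.png

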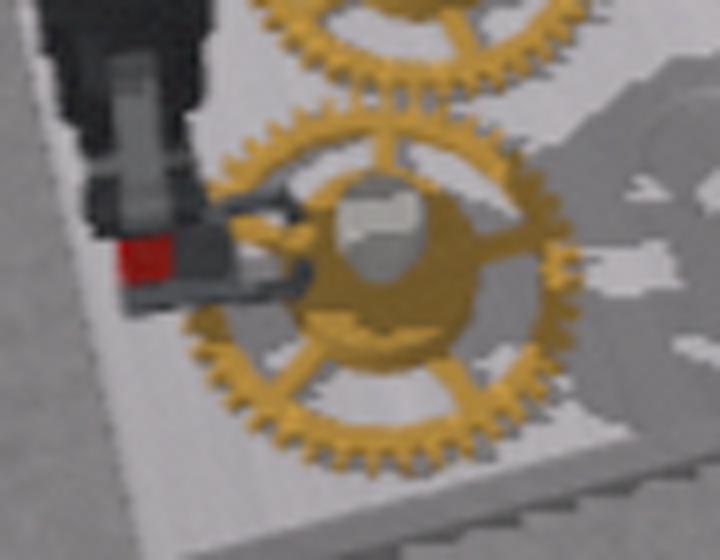

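The clip is held level: tips at (300,215) and (303,270), stud head top at about (381,208). That puts the stud near (0.531, -0.329). Lowering 6 mm and pressing in.

>>> {"op": "arm_command", "data": {
  "commands": [1,0,0.003,0.0125,0,0,0,1,0,0.003,0.0125,0,0,0,1,0,0.003,0.0125,0,0,0,1,0.01,0.003,0.0125,0,0,0,1,0.02,0.003,0.0125,0,0,0,1,0.026,0.003,0.0125,0,0,0,1,0.03,0.003,0.0125,0,0,0,1,0.034,0.003,0.0125,0,0,0,1,0.038,0.003,0.0125,0,0,0]
}}

```text
time_s: 14.7
position: [0.4849, -0.3296, 0.0669]
tool_rot: [[1.0, 0.001, -0.002], [0.001, -1.0, 0.001], [-0.002, -0.001, -1.0]]
ft_force: [-5.3, 0.9, 3.7]
grip_width: 0.0099
gripper_force: 59.4
```

>>> {"op": "arm_command", "data": {
  "commands": [1,0.004,0,0,0,0,0,1,0.008,0,0,0,0,0]
}}

```text
time_s: 14.87
position: [0.4885, -0.3296, 0.0671]
tool_rot: [[1.0, 0.0, -0.002], [0.0, -1.0, 0.001], [-0.002, -0.001, -1.0]]
ft_force: [-5.4, 0.4, 4.0]
grip_width: 0.01
gripper_force: 59.5
```

>>> {"op": "arm_command", "data": {
  "commands": [1,0.004,0,0,0,0,0,1,0.008,0,0,0,0,0,1,0.012,0,0,0,0,0]
}}

```text
time_s: 15.12
position: [0.496, -0.3298, 0.067]
tool_rot: [[1.0, 0.0, 0.001], [0.0, -1.0, -0.0], [0.001, 0.0, -1.0]]
ft_force: [1.2, 1.5, -1.2]
grip_width: 0.0103
gripper_force: 58.8
```

>>> {"op": "arm_command", "data": {
  "commands": [1,0.004,0,0,0,0,0,1,0.008,0,0,0,0,0,1,0.008,0,0,0,0,0]
}}

```text
time_s: 15.37
position: [0.499, -0.3299, 0.067]
tool_rot: [[1.0, 0.001, -0.002], [0.001, -1.0, 0.0], [-0.002, -0.0, -1.0]]
ft_force: [-4.0, 0.6, 1.9]
grip_width: 0.0102
gripper_force: 59.3
```

Contact, snap and seat forces came as expected. One firmer push, then release.

>>> {"op": "arm_command", "data": {
  "commands": [1,0.004,0,0,0,0,0,1,0.008,0,0,0,0,0]
}}

```text
time_s: 15.53
position: [0.5008, -0.3298, 0.0676]
tool_rot: [[1.0, 0.001, -0.006], [0.001, -1.0, 0.001], [-0.006, -0.001, -1.0]]
ft_force: [-22.3, 2.4, 20.1]
grip_width: 0.01
gripper_force: 61.6
```

>>> {"op": "arm_command", "data": {
  "commands": [1,-0.009,0,0,0,0,0,1,-0.009,0,0,0,0,0,-0.5,-0.009,0,0,0,0,0,-0.5,-0.009,0,0,0,0,0,-0.5,-0.009,0,0,0,0,0,-0.5,-0.009,0,0,0,0,0,-0.5,-0.009,0,-0.06,0,0,0,-0.5,-0.009,0,-0.12,0,0,0,-0.5,-0.009,0,-0.18,0,0,0,-0.5,-0.009,0,-0.24,0,0,0,-0.5,-0.009,0,-0.24,0,0,0]
}}

```text
time_s: 16.45
position: [0.5007, -0.3313, 0.1932]
tool_rot: [[1.0, 0.001, 0.008], [0.001, -1.0, -0.008], [0.008, 0.008, -1.0]]
ft_force: [0.9, -0.2, 0.3]
grip_width: 0.064
gripper_force: 0.0
```

```bash
python3 - <<'E'
from h import *
s=env.observe();print(s['position'],s['grip_width'])
T=shot('top','t7');S=shot('side','s7')
h=cv2.cvtColor(T['image'],cv2.COLOR_RGB2HSV)
m=((h[...,2]>140)&(h[...,1]<45)).astype(np.uint8);m[:,:]*=1
n,l,st,c=cv2.connectedComponentsWithStats(m)
print([(c[i].round(1),st[i].tolist()) for i in range(1,n) if 285<c[i][0]<345 and 150<c[i][1]<260 and st[i][4]>20])
cv2.imwrite('pics/m7.png',np.hstack([cv2.resize(T['image'][155:255,140:350,::-1],(420,400),interpolation=2),cv2.resize(S['image'][235:365,260:390,::-1],(380,400),interpolation=2)]))
E
```

```text
[ 0.50068727 -0.33132169  0.19318871] 0.06402874747113962
[(array([325. , 193.3]), [323, 189, 5, 10, 27]), (array([317.6, 233.5]), [312, 226, 12, 15, 85])]
```

View pics/m7.png

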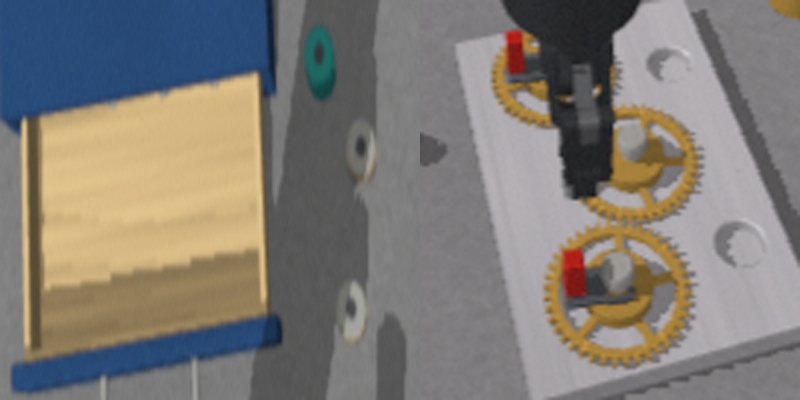

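Both clips are on studs (tabs at (515,50) and (573,272)) and the drawer is empty. The bores show at (665,64) and (740,244). Locating bores and pillars in both views.

```bash
python3 - <<'E'
from h import *
np.set_printoptions(precision=4,suppress=True)
S=optics.get_image('side');T=optics.get_image('top')
print('side bores',onz(S,343.8,255.8,.022),onz(S,369.5,314.3,.022))
print('side heads',onz(S,305.6,250.7,.059),onz(S,280+381/8,295+208/8,.059))
print('top bore1b',onz(T,393,185,.022))
im=cv2.imread('pics/s7.png')
for nm,P in(('p1',(.5866,.0336,.052)),('p2',(.4965,.0454,.052))):print(nm,proj(S,P),proj(T,P))
a=cv2.resize(im[190:240,280:350],(560,400),interpolation=2)
cv2.imwrite('pics/m8.png',np.vstack([np.hstack([a,np.zeros((400,240,3),np.uint8)]),np.hstack([cv2.resize(im[240:270,325:365],(266,200),interpolation=2),cv2.resize(im[300:330,350:390],(266,200),interpolation=2),cv2.resize(cv2.imread('pics/t7.png')[170:200,375:415],(266,200),interpolation=2),np.zeros((200,2,3),np.uint8)])]))
go(.589,.033,.2,0)
E
```

```text
side bores [ 0.6029 -0.1358  0.022 ] [ 0.6275 -0.3052  0.022 ]
side heads [ 0.5068 -0.1378  0.059 ] [ 0.5305 -0.3295  0.059 ]
top bore1b [ 0.6028 -0.1346  0.022 ]
p1 [327.2096 203.0134] [320.1488 190.9414]
p2 [294.7368 203.1033] [315.4389 231.1959]
[ 0.1811 -0.7249 -0.0278] [-0.0007  0.0007  0.0002]
```

View pics/m8.png

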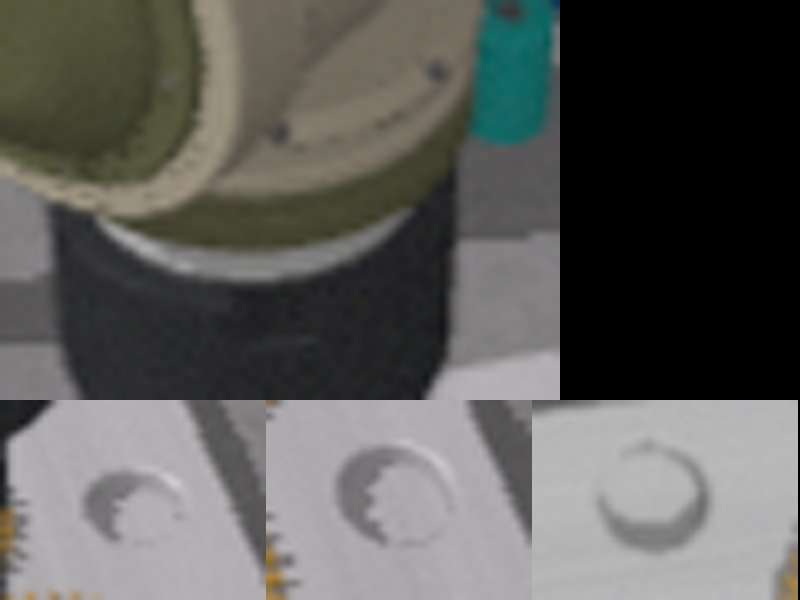

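Bore mouths from these ellipses: bore 1 ≈ (0.605, -0.134), bore 2 ≈ (0.626, -0.303). Going above pillar 1.

>>> {"op": "arm_command", "data": {
  "commands": [-0.4,0.178,-0.725,0,0,0,0,-0.4,0.178,-0.725,0,0,0,0,-0.4,0.178,-0.725,0,0,0,0,-0.4,0.178,-0.725,0,0,0,0,-0.4,0.178,-0.725,0,0,0,0,-0.4,0.178,-0.725,0,0,0,0,-0.4,0.178,-0.725,0,0,0,0,-0.4,0.178,-0.725,0,0,0,0,-0.4,0.178,-0.725,0,0,0,0,-0.4,0.178,-0.725,0,0,0,0,-0.4,0.178,-0.725,0.1,0,0,0,-0.4,0.178,-0.725,0.1,0,0,0]
}}

```text
time_s: 17.65
position: [0.5852, 0.0336, 0.1312]
tool_rot: [[1.0, 0.002, -0.009], [0.002, -1.0, 0.001], [-0.009, -0.001, -1.0]]
ft_force: [-1.1, -0.9, -1.0]
grip_width: 0.0598
gripper_force: 0.0
```

>>> {"op": "arm_command", "data": {
  "commands": [-0.4,0,0,0,0,0,0,-0.4,0,0,0,0,0,0]
}}

```text
time_s: 17.82
position: [0.5876, 0.0321, 0.1367]
tool_rot: [[1.0, -0.001, -0.002], [-0.001, -1.0, 0.0], [-0.002, -0.0, -1.0]]
ft_force: [0.3, 0.4, 0.3]
grip_width: 0.0599
gripper_force: 0.0
```

```bash
python3 - <<'E'
from h import *
s=env.observe();print(s['position'],s['grip_width'],s['q'])
S=shot('side','s9')
f=lambda p:(lambda q:np.round([(q[0]-260)*6.67,(q[1]-140)*6.67],0))(proj(S,p))
print(f((.588,.033,.052)),f((.588,.033,.0)),f((.498,.0445,.052)),f((.498,.0445,0)))
cv2.imwrite('pics/m9.png',cv2.resize(S['image'][140:230,260:370,::-1],None,fx=6.67,fy=6.67,interpolation=2))
go(.588,.033,.042,0)
E
```

```text
[0.58760352 0.0321027  0.13671588] 0.059868725522957904 [-8.39031861e+00  2.96909768e+01  7.56370865e+01 -4.74586418e-05
  7.47790959e+01  8.16407470e+01]
[452. 421.] [449. 510.] [235. 422.] [240. 511.]
[-0.0004 -0.0021  0.1915] [ 0.     -0.0003 -0.0003]
```

View pics/m9.png

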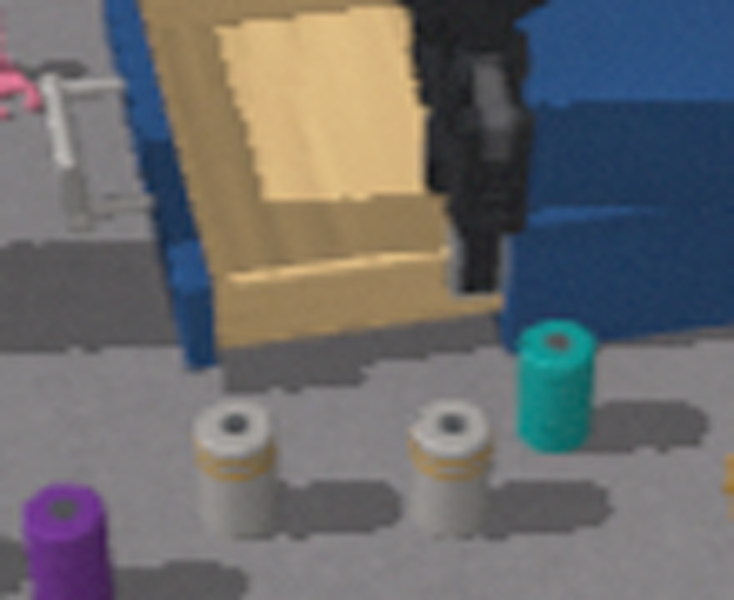

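Pillar 1 is at (452,430) with the gripper behind and above it. Descending, centring across y, then re-gripping at a quarter turn to centre across x.

>>> {"op": "arm_command", "data": {
  "commands": [-0.15,0.001,0,0.05,0,0,0,-0.15,0.001,0,0.1,0,0,0,-0.15,0.001,0,0.15,0,0,0,-0.15,0.001,0,0.18,0,0,0,-0.15,0.001,0,0.19,0,0,0,-0.15,0.001,0,0.19,0,0,0,1,0.001,0,0.19,0,0,0,1,0.001,0,0.19,0,0,0,1,0.001,0,0.19,0,0,0,1,0.001,0,0.19,0,0,0,1,0.001,0,0.19,0,0,0],
  "newtons": 30
}}

```text
time_s: 18.78
position: [0.5885, 0.0326, 0.0426]
tool_rot: [[1.0, 0.0, 0.001], [0.0, -1.0, -0.0], [0.001, 0.0, -1.0]]
ft_force: [-0.6, -0.5, -0.4]
grip_width: 0.0001
gripper_force: 0.0
```

>>> {"op": "arm_command", "data": {
  "commands": [-0.15,0,0,0,0,0,0,-0.15,0,0,0,0,0,0,-0.15,0,0,0,0,0,0]
}}

```text
time_s: 19.03
position: [0.5882, 0.0327, 0.042]
tool_rot: [[1.0, 0.0, 0.0], [0.0, -1.0, 0.0], [0.0, -0.0, -1.0]]
ft_force: [0.4, -0.0, 0.3]
grip_width: 0.0356
gripper_force: 0.0
```

>>> {"op": "arm_command", "data": {
  "commands": [-0.15,0,0,0,0,0,-0.75,-0.15,0,0,0,0,0,-0.75,-0.15,0,0,0,0,0,-0.75,-0.15,0,0,0,0,0,-0.75,-0.15,0,0,0,0,0,-0.75,-0.15,0,0,0,0,0,-0.75,-0.15,0,0,0,0,0,-0.75,-0.15,0,0,0,0,0,-0.75,-0.15,0,0,0,0,0,-0.75,-0.15,0,0,0,0,0,-0.75,-0.15,0,0,0,0,0,-0.75,-0.15,0,0,0,0,0,-0.75]
}}

```text
time_s: 20.03
position: [0.5882, 0.0327, 0.0419]
tool_rot: [[0.064, 0.998, -0.0], [0.998, -0.064, 0.0], [0.0, -0.0, -1.0]]
ft_force: [0.5, 0.1, -0.2]
grip_width: 0.0493
gripper_force: 0.0
```

```bash
python3 - <<'E'
from h import *
s=env.observe();print(s['position'],s['grip_width'],s['ft_force'])
go(*s['position'],90)
E
```

```text
[0.5882359  0.03265867 0.04190725] 0.049294636690923335 [ 0.49639908  0.1107351  -0.21371611]
[0. 0. 0.] [-0.     -0.     -0.0307]
```

The fingers closed on nothing. Looking again.

```bash
python3 - <<'E'
from h import *
S=shot('side','s10');T=shot('top','t10')
cv2.imwrite('pics/m10.png',np.hstack([cv2.resize(S['image'][140:240,260:370,::-1],(440,400),interpolation=2),cv2.resize(T['image'][150:270,270:378,::-1],(360,400),interpolation=2)]))
E
```

```text
(no output)
```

View pics/m10.png

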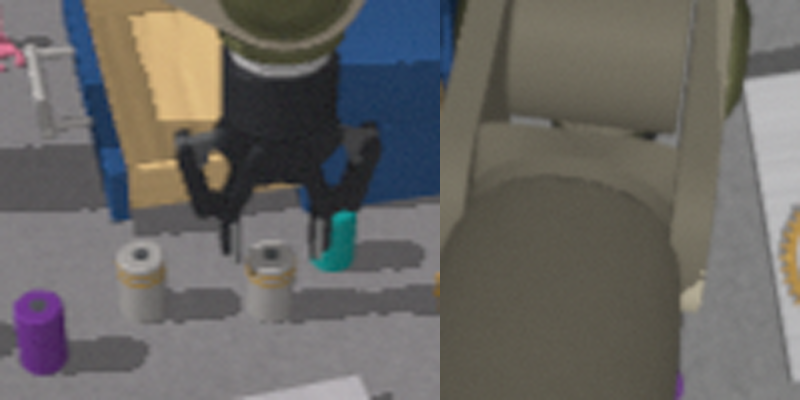

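```bash
python3 - <<'E'
from h import *
S=optics.get_image('side');T=optics.get_image('top')
print(tri(T,(320.0,190.8),S,(327.8,203.9)))
for z in(.116,.125):print('m9 tip',proj(S,(.5876,.0321,z)))
for z in (.023,.03,.036):print('now tip',proj(S,(.5882,.0327,z)))
print('teal',tri(T,(299.5,169),S,(343.5,191)))
s=env.observe();print(s['position'],s['q'])
E
```

```text
(array([0.58804176, 0.03399513, 0.04802346]), np.float64(0.000757496728828216))
m9 tip [328.1067152  185.57018329]
m9 tip [328.17482629 182.9474554 ]
now tip [327.62381127 210.74610925]
now tip [327.67137042 208.94427974]
now tip [327.71247622 207.38694213]
teal (array([0.64008412, 0.07962708, 0.05116376]), np.float64(0.0036420064232815922))
[0.58824291 0.03266333 0.04191675] [-8.32634770e+00  3.59561131e+01  8.19155170e+01  7.75773748e-04
  6.21302220e+01 -4.05636553e+00]
```

No picture views are left, so I'll work numerically: finger (dark) and pillar pixels in the saved side views.

```bash
python3 - <<'E'
from h import *
for n in('side0','s9','s10'):
    im=cv2.imread(f'pics/{n}.png');h=cv2.cvtColor(im,cv2.COLOR_BGR2HSV)
    m=((h[...,0]>12)&(h[...,0]<28)&(h[...,1]>70)).astype(np.uint8)
    k,l,s,c=cv2.connectedComponentsWithStats(m[190:220,280:345])
    print(n,'bands',[(c[i]+[280,190],s[i].tolist()) for i in range(1,k) if s[i][4]>4])
    lab=(im.max(2)>165)&(h[...,1]<30);k,l,s,c=cv2.connectedComponentsWithStats(lab[190:225,280:345].astype(np.uint8))
    print('bright',[(c[i]+[280,190],s[i].tolist()) for i in range(1,k) if s[i][4]>4])
g=cv2.cvtColor(cv2.imread('pics/s10.png'),cv2.COLOR_BGR2GRAY)
for r in range(188,224,2):print(r,' '.join('%3d'%v for v in g[r,312:346]))
E
```

```text
side0 bands [(array([297.88888889, 190.27777778]), [13, 0, 13, 2, 18]), (array([295.56, 209.4 ]), [10, 17, 11, 5, 25]), (array([326.51851852, 209.22222222]), [41, 16, 13, 6, 27])]
bright [(array([291.88888889, 205.77777778]), [10, 13, 6, 5, 9]), (array([324.36363636, 205.72727273]), [42, 14, 7, 4, 11])]
s9 bands [(array([297.47058824, 190.29411765]), [13, 0, 12, 2, 17]), (array([295.34615385, 209.38461538]), [10, 17, 11, 5, 26]), (array([326.51851852, 209.22222222]), [41, 16, 13, 6, 27])]
bright [(array([292.125, 206.125]), [10, 14, 6, 4, 8]), (array([324.5, 206. ]), [42, 14, 7, 4, 10])]
s10 bands [(array([297.5       , 190.33333333]), [13, 0, 12, 2, 18]), (array([295.45833333, 209.45833333]), [10, 17, 11, 5, 24]), (array([326.73076923, 209.34615385]), [42, 17, 12, 5, 26])]
bright [(array([292.125, 206.125]), [10, 14, 6, 4, 8])]
188  37  43  42  44  38  43  45  37  37  39  45  78  92  92  92  89  88  84  85  84  87  84  64  62  57  40  36  37  36  34  33  33  38  38
190  34  37  37  39  28  37  37  37  35  50  75  85  87  85  87  87  84  83  87  87  85  86  74  69  60  47  38  40  40
[... 1560 characters left out ...]

214  91  89  89  91  89  89  90  94 117 134 144 143 141 135 130 122 115 111 107 104  95  88  90  87  87  87  87  87  87  90  90  90  88  87
216  89  91  90  91  90  88  90  91 114 134 145 143 139 133 126 119 113 111 106 102  94  88  88  89  89  89  91  89  89  89  90  89  90  93
218  90  88  90  91  91  90  89 114 131 132 138 141 139 132 125 119 113 110 104 103  93  89  91  91  89  90  92  88  90  90  90  89  89  86
220 130 128 126 125 127 128 130 129 129 130 131 130 132 115 118 123 109 102  95 115 104  89  88  91 113 123 125 123 124 123 125 125 125 123
222 130 130 132 130 130 128 125 129 130 132 131 130 133 132 132 132 129 128 127 127 127 129 130 130 133 131 134 132 129 128 130 130 127 128
```

```bash
python3 - <<'E'
from h import *
S=optics.get_image('side')
def p(n,q):print(n,proj(S,q).round(1))
p('m6 near tip obs(297.5,324)',(.467,-.345,.054))
p('m2 near tip obs(~307,169)',(.551,.18,.043))
p('m9 near tip obs(332,183.5)',(.5876,-.003,.125)); p('m9 far tip',(.5876,.07,.125))
p('s10 tip front obs(318,204.5)',(.5882-.028,.0217,.031));p('s10 tip R obs(339,206)',(.5882+.028,.0217,.031))
p('pillar base',(.588,.034,0));p('base front',(.588,.017,0));p('top',(.588,.034,.052))
s=env.observe();print(s)
E
```

```text
m6 near tip obs(297.5,324) [297.3 333.4]
m2 near tip obs(~307,169) [308.5 175. ]
m9 near tip obs(332,183.5) [330.3 191.3]
m9 far tip [326.  174.4]
s10 tip front obs(318,204.5) [318.4 212.2]
s10 tip R obs(339,206) [338.1 210.4]
pillar base [327.3 216.3]
base front [328.3 220.3]
top [327.7 202.9]
{'time_s': 20.2833, 'q': array([-8.32509308e+00,  3.59567859e+01,  8.19170102e+01, -6.67840924e-04,
        6.21299171e+01, -4.07912263e+00]), 'qvel': array([-0.01555611, -0.03001873, -0.03641657,  0.03777248,  0.01556896,
       -0.67582996]), 'joint_efforts': array([ 2.69667435e-03, -5.22209394e+01, -1.79489797e+01, -2.61070397e-05,
        1.11276040e-03, -2.45422265e-02]), 'position': array([0.58822823, 0.03267222, 0.04190315]), 'tool_rot': array([[ 7.40329202e-02,  9.97255796e-01, -6.56166549e-05],
       [ 9.97255798e-01, -7.40329204e-02, -8.11989004e-07],
       [-5.66755333e-06, -6.53764756e-05, -9.99999998e-01]]), 'ft_force': array([-0.10319182,  0.25405428, -0.90213499]), 'wrist_torque': array([ 0.0424526 , -0.01424347, -0.01854751]), 'gripper_force': 0.0, 'grip_width': 0.048994648311952084}
```

The fingertips appear about 25 mm higher in the image than the numbers suggest, so the fingers closed above the pillar. I'll lower in small steps, watching force and tip row.

>>> {"op": "arm_command", "data": {
  "commands": [-0.15,0,0,0.01,0,0,-0.035,-0.15,0,0,0.02,0,0,-0.035,-0.15,0,0,0.02,0,0,-0.035]
}}

```text
time_s: 20.53
position: [0.5877, 0.0327, 0.0309]
tool_rot: [[0.001, 1.0, -0.002], [1.0, -0.001, 0.0], [0.0, -0.002, -1.0]]
ft_force: [0.7, -0.8, -0.3]
grip_width: 0.0493
gripper_force: 0.0
```

```bash
cat >> h.py <<'E'
def rows(d,c0,c1,r0,r1):
    g=cv2.cvtColor(d['image'],cv2.COLOR_RGB2GRAY)
    for r in range(r0,r1):print(r,' '.join('%3d'%v for v in g[r,c0:c1]))
E
python3 - <<'E'
from h import *
s=env.observe();print(s['position'],s['ft_force'])
S=shot('side','s11');rows(S,313,345,200,216)
E
```

```text
[0.58770483 0.03273002 0.03091502] [ 0.67023042 -0.8298205  -0.29632271]
200 129  96  52  34  57  96  89  98 121 128 131 136 150 155 152 155 150 138 131 127 127 128 127  90  37  75 104  86  45  68  83  83
201 130  98  53  36  58 100  93 107 125 129 145 157 133 118 118 144 157 132 115 114 121 124 124  88  35  77 107  80  40  62  82  82
202 129 106  61  38  60 100  93 111 135 120 114 118 105  82  68  85 100 108 108 105 116 125 125  86  25  77 104  77  38  64  80  81
203 130 106  63  39  71 104  94 113 126 115 106 108  95  68  57  59  73 100 108 107 109 124 129  93  40  75 106  79  41  74  84  75
204 133 116  74  38  72 104  92 112 116 109 110 110 100  78  62  64  84 102 109 108 111 121 128  97  54  76 106  80  42  77  81  78
205 131 127  86  39  61 100  91 114 110 106 110 107 108 105 104 103 105 107 108 109 110 121 124  98  54  92 111  94  82  86  83  77
206 129 127 102  57  60 100  93 111 114 103 107 113 111 110 109 109 107 111 115 108 106 122 128 125  86  96 115 104  93  86  81  77
207 130 129 116 101 100 108  92 112 111  92  97 107 138 132 123 126 121 115 109  99  99 120 128 128 109
[... 384 characters left out ...]
 128 132 134 130 128 128 129 128 126 127
211 131 129 132 134 133 133 134 131 134 126 110 103 118 119 116 111 107 103 103  96 115 129 130 132 130 130 129 129 128 128 128 127
212  95  98  96  97  98 122 131 131 132 140 120 106 111 122 117 112 109 108 103  97 116 130 111  98  97  96  97  98  97  96  95  95
213  92  91  91  91  91  93 118 131 133 143 139 136 120 120 122 116 112 108 103  97  94  95  92  89  88  89  88  86  88  88  88  88
214  91  90  89  90  90  90  92 118 135 142 144 141 133 127 122 117 112 105 104  95  91  88  88  91  89  88  87  87  88  90  86  88
215  89  88  88  89  90  89  90 117 134 142 144 140 132 127 121 114 111 107 101  97  93  92  87  88  89  87  88  88  91  89  89  88
```

>>> {"op": "arm_command", "data": {
  "commands": [-0.15,0,0,0.01,0,0,0,-0.15,0,0,0.02,0,0,0,-0.15,0,0,0.02,0,0,0,1,0,0,0.02,0,0,0,1,0,0,0.02,0,0,0,1,0,0,0.02,0,0,0,1,0,0,0.02,0,0,0],
  "newtons": 25
}}

```text
time_s: 21.17
position: [0.5883, 0.0327, 0.0219]
tool_rot: [[-0.003, 1.0, 0.0], [1.0, 0.003, 0.0], [0.0, 0.0, -1.0]]
ft_force: [0.2, 0.4, -1.4]
grip_width: 0.0328
gripper_force: 25.2
```

Gripped (33 mm). Now re-gripping at yaw 0 so both axes are centred.

>>> {"op": "arm_command", "data": {
  "commands": [-0.15,0,0,0,0,0,0,-0.15,0,0,0,0,0,0,-0.15,0,0,0,0,0,0.75,-0.15,0,0,0,0,0,0.75,-0.15,0,0,0,0,0,0.75,-0.15,0,0,0,0,0,0.75,-0.15,0,0,0,0,0,0.75,-0.15,0,0,0,0,0,0.75,-0.15,0,0,0,0,0,0.75,-0.15,0,0,0,0,0,0.75,-0.15,0,0,0,0,0,0.75,-0.15,0,0,0,0,0,0.75]
}}

```text
time_s: 22.17
position: [0.5884, 0.0326, 0.0221]
tool_rot: [[0.95, 0.312, 0.0], [0.312, -0.95, -0.0], [0.0, 0.0, -1.0]]
ft_force: [1.0, -1.3, 0.0]
grip_width: 0.0494
gripper_force: 0.0
```

>>> {"op": "arm_command", "data": {
  "commands": [-0.15,0,0,0,0,0,0.15,-0.15,0,0,0,0,0,0.15,-0.15,0,0,0,0,0,0.15,1,0,0,0,0,0,0.15,1,0,0,0,0,0,0.15,1,0,0,0,0,0,0.15,1,0,0,0,0,0,0.15],
  "newtons": 25
}}

```text
time_s: 22.75
position: [0.5885, 0.0325, 0.0223]
tool_rot: [[1.0, 0.011, 0.001], [0.011, -1.0, -0.0], [0.001, 0.0, -1.0]]
ft_force: [0.1, 0.4, 2.6]
grip_width: 0.0331
gripper_force: 24.6
```

>>> {"op": "arm_command", "data": {
  "commands": [1,0,0,0,0,0,0,1,0,0,-0.05,0,0,0,1,0,0,-0.1,0,0,0,1,0,0,-0.14,0,0,0,1,0,0,-0.14,0,0,0,1,0,0,-0.14,0,0,0],
  "newtons": 70
}}

```text
time_s: 23.25
position: [0.5882, 0.0327, 0.092]
tool_rot: [[1.0, 0.01, 0.001], [0.01, -1.0, -0.0], [0.001, 0.0, -1.0]]
ft_force: [0.5, -0.5, -2.6]
grip_width: 0.0314
gripper_force: 70.0
```

```bash
python3 - <<'E'
from h import *
s=env.observe();print(s['position'],s['grip_width'],s['gripper_force'])
go(.606,-.1345,.09,0)
E
```

```text
[0.58823102 0.03271306 0.09200348] 0.03141073789854513 69.96850823401473
[0.0321 0.3348 0.0041] [ 0.     -0.0004  0.0049]
```

>>> {"op": "arm_command", "data": {
  "commands": [1,0.032,0.335,0,0,0,0.005,1,0.032,0.335,0,0,0,0.005,1,0.032,0.335,0,0,0,0.005,1,0.032,0.335,0,0,0,0.005,1,0.032,0.335,0,0,0,0.005,1,0.032,0.335,0.03,0,0,0.005,1,0.032,0.335,0.06,0,0,0.005,1,0.032,0.335,0.07,0,0,0.005,1,0.032,0.335,0.07,0,0,0.005,1,0.032,0.335,0.07,0,0,0.005]
}}

```text
time_s: 24.08
position: [0.6056, -0.1344, 0.0563]
tool_rot: [[1.0, -0.001, -0.001], [-0.001, -1.0, 0.001], [-0.001, -0.001, -1.0]]
ft_force: [-0.5, -0.2, -2.6]
grip_width: 0.0315
gripper_force: 70.2
```

```bash
python3 - <<'E'
from h import *
s=env.observe();print(s['position'],s['grip_width'],s['gripper_force'],s['ft_force'])
S=shot('side','s12');x,y,z=s['position']
print('bore px',proj(S,(.605,-.1345,.022)),'pillar bottom px',proj(S,(x,y,z-.0223)),proj(S,(x-.017,y,z-.0223)),proj(S,(x+.017,y,z-.0223)),proj(S,(x,y-.017,z-.0223)))
rows(S,328,364,244,266)
E
```

```text
[ 0.60559349 -0.13436224  0.05627709] 0.0315247194403549 70.17417360213585 [-0.48161129 -0.23695202 -2.57506134]
bore px [344.51321657 255.30962005] pillar bottom px [344.97590536 252.12609522] [338.27914051 252.84225809] [351.64359711 251.41304147] [346.29199554 257.3747567 ]
244 174 172 173 175 175 172 172 173 174 172 159 142 132 139 148 135 117  90  57  34  37  37  36  39  39  37  37  34  41  72  86  88 120 133 129 125
245 175 172 171 175 177 174 173 173 175 174 162 143 137 134 133 124 112 100  66  38  34  33  30  34  59 142 135  95  83  86  86  90  93 120 131 131
246 175 175 172 174 177 175 171 172 172 174 162 144 133 136 134 131 119  95  58  40  39  33  36  37  76 152 173 136  93  88  92  91  89  95 118 128
247 174 175 172 173 177 176 174 172 173 173 157 142 139 131 128 130 119  93  61  39  39  34  38  36 100 157 176 151 105  88  90  89  91  90 114 130
248 177 174 172 172 174 177 172 172 171 172 160 143 139 137 132 123 114  88  48  41  38  37  36  36 105 157 175 173 130  88  89  88  88  87 114 130
249 177 175 175 172 173 176 175 173 174 173 161 143 141 138 135 127 115  84  50  3
[... 1733 characters left out ...]
 173 175 174 169 161 154 166 173 165 169 169 173 174 172 176 177 178 177 176 178 176 172 177 177 174 131  86
262 154 171 174 173 177 176 173 174 172 173 174 174 174 170 173 174 172 172 174 177 176 175 177 178 179 178 178 177 177 178 177 175 175 177 149 102
263 121 155 173 175 176 177 175 175 173 172 172 174 174 174 173 174 172 174 175 176 176 176 179 178 176 177 179 178 177 176 177 177 176 176 173 128
264 165 168 171 175 176 177 173 173 172 173 173 173 175 172 173 174 173 173 174 176 176 175 179 178 177 177 179 180 174 178 177 177 178 176 176 149
265 156 171 171 172 176 177 176 175 173 172 173 174 174 173 173 173 175 173 175 177 177 176 176 178 179 178 180 179 177 175 176 176 176 175 176 173
```

Pillar edges and bore edges agree with the prediction to within half a pixel. Lowering.

>>> {"op": "arm_command", "data": {
  "commands": [1,0,0,0.01,0,0,0,1,0,0,0.018,0,0,0,1,0,0,0.024,0,0,0,1,0,0,0.028,0,0,0,1,0,0,0.03,0,0,0,1,0,0,0.03,0,0,0]
}}

```text
time_s: 24.63
position: [0.6057, -0.1346, 0.0417]
tool_rot: [[1.0, -0.001, -0.0], [-0.001, -1.0, 0.0], [-0.0, -0.0, -1.0]]
ft_force: [0.2, 0.7, -1.9]
grip_width: 0.0315
gripper_force: 70.2
```

Already below the plate's top with no force, so it has entered the bore.

>>> {"op": "arm_command", "data": {
  "commands": [1,0,0,0.006,0,0,0,1,0,0,0.012,0,0,0,1,0,0,0.016,0,0,0,1,0,0,0.02,0,0,0,1,0,0,0.02,0,0,0]
}}

```text
time_s: 25.05
position: [0.6061, -0.1346, 0.0325]
tool_rot: [[1.0, -0.001, 0.001], [-0.001, -1.0, -0.0], [0.001, 0.0, -1.0]]
ft_force: [-1.9, 0.5, 3.1]
grip_width: 0.0313
gripper_force: 70.7
```

>>> {"op": "arm_command", "data": {
  "commands": [-0.15,0,0,0,0,0,0,-0.15,0,0,0,0,0,0,-0.15,0,0,0,0,0,0,-0.15,0,0,-0.05,0,0,0,-0.15,0,0,-0.1,0,0,0,-0.15,0,0,-0.15,0,0,0,-0.15,0,0,-0.2,0,0,0,-0.15,0,0,-0.2,0,0,0]
}}

```text
time_s: 25.72
position: [0.6078, -0.1355, 0.1372]
tool_rot: [[1.0, -0.001, 0.008], [-0.001, -1.0, -0.004], [0.008, 0.004, -1.0]]
ft_force: [0.5, -0.7, 1.0]
grip_width: 0.0494
gripper_force: 0.0
```

```bash
python3 - <<'E'
from h import *
s=env.observe();print(s['position'],s['grip_width'],s['ft_force'])
S=optics.get_image('side')
h=cv2.cvtColor(S['image'],cv2.COLOR_RGB2HSV)
m=((h[...,0]>12)&(h[...,0]<28)&(h[...,1]>70)).astype(np.uint8)
for n,(a,b,c,d) in dict(bore1=(235,262,332,358),p2=(195,220,285,312)).items():
    k,l,st,ce=cv2.connectedComponentsWithStats(m[a:b,c:d]);print(n,[(ce[i]+[c,a],st[i].tolist()) for i in range(1,k) if st[i][4]>6])
print(proj(S,(.606,-.1345,.022+.033)),'p2 band',proj(S,(.4975,.0445,.045)),proj(S,(.588,.033,.045)))
p,R=go(.4975,.044,.13,0)
E
```

```text
[ 0.60781301 -0.13545051  0.13716754] 0.04936468958043501 [ 0.54077694 -0.67351527  1.04395054]
bore1 [(array([344.83870968, 252.09677419]), [7, 15, 13, 5, 31])]
p2 [(array([295.34615385, 209.38461538]), [5, 12, 11, 5, 26])]
[345.58360335 246.54699502] p2 band [295.22164381 205.14054908] [327.6879283  204.96377895]
[-0.2192 -0.3581  0.0072] [ 0.0011 -0.0024 -0.0005]
```

>>> {"op": "arm_command", "data": {
  "commands": [-0.15,-0.213,-0.358,0,0,0,0,-0.15,-0.213,-0.358,0,0,0,0,-0.15,-0.213,-0.358,0,0,0,0,-0.15,-0.213,-0.358,0,0,0,0,-0.15,-0.213,-0.358,0,0,0,0,-0.15,-0.213,-0.358,0,0,0,0,-0.15,-0.213,-0.358,0,0,0,0,-0.15,-0.213,-0.358,0,0,0,0]
}}

```text
time_s: 26.43
position: [0.4996, 0.0443, 0.1314]
tool_rot: [[1.0, -0.001, -0.0], [-0.001, -1.0, -0.0], [-0.0, 0.0, -1.0]]
ft_force: [1.2, 0.7, -0.1]
grip_width: 0.049
gripper_force: 0.0
```

```bash
python3 - <<'E'
from h import *
s=env.observe();print(s['position'],s['grip_width'])
go(.4995,.044,.022,0)
E
```

```text
[0.49962468 0.04427768 0.13143539] 0.049016323058729445
[-1.000e-04  5.000e-04  2.189e-01] [ 0.0001  0.0002 -0.0003]
```

>>> {"op": "arm_command", "data": {
  "commands": [-0.15,0,0,0.06,0,0,0,-0.15,0,0,0.11,0,0,0,-0.15,0,0,0.15,0,0,0,-0.15,0,0,0.18,0,0,0,-0.15,0,0,0.2,0,0,0,-0.15,0,0,0.219,0,0,0,-0.15,0,0,0.219,0,0,0,1,0,0,0.219,0,0,0,1,0,0,0.219,0,0,0,1,0,0,0.219,0,0,0,1,0,0,0.219,0,0,0],
  "newtons": 25
}}

```text
time_s: 27.35
position: [0.4997, 0.0444, 0.0228]
tool_rot: [[1.0, -0.001, 0.001], [-0.001, -1.0, -0.0], [0.001, 0.0, -1.0]]
ft_force: [-0.2, 0.8, -2.7]
grip_width: 0.0329
gripper_force: 25.1
```

>>> {"op": "arm_command", "data": {
  "commands": [-0.15,0,0,0,0,0,0,-0.15,0,0,0,0,0,0,-0.15,0,0,0,0,0,-0.75,-0.15,0,0,0,0,0,-0.75,-0.15,0,0,0,0,0,-0.75,-0.15,0,0,0,0,0,-0.75,-0.15,0,0,0,0,0,-0.75,-0.15,0,0,0,0,0,-0.75,-0.15,0,0,0,0,0,-0.75,-0.15,0,0,0,0,0,-0.75,-0.15,0,0,0,0,0,-0.75,-0.15,0,0,0,0,0,-0.75]
}}

```text
time_s: 28.35
position: [0.4997, 0.0444, 0.0227]
tool_rot: [[0.31, 0.951, 0.001], [0.951, -0.31, -0.0], [0.0, 0.001, -1.0]]
ft_force: [0.6, 0.9, -0.1]
grip_width: 0.0492
gripper_force: 0.0
```

>>> {"op": "arm_command", "data": {
  "commands": [-0.15,0,0,0,0,0,-0.15,-0.15,0,0,0,0,0,-0.15,-0.15,0,0,0,0,0,-0.15,1,0,0,0,0,0,-0.15,1,0,0,0,0,0,-0.15,1,0,0,0,0,0,-0.15,1,0,0,0,0,0,-0.15]
}}

```text
time_s: 28.93
position: [0.4997, 0.0444, 0.0227]
tool_rot: [[0.009, 1.0, 0.001], [1.0, -0.009, -0.0], [-0.0, 0.001, -1.0]]
ft_force: [-1.4, -0.3, 3.7]
grip_width: 0.0329
gripper_force: 24.6
```

>>> {"op": "arm_command", "data": {
  "commands": [1,0,0,0,0,0,0,1,0,0,-0.05,0,0,0,1,0,0,-0.1,0,0,0,1,0,0,-0.16,0,0,0,1,0,0,-0.22,0,0,0,1,0,0,-0.22,0,0,0,1,0,0,-0.22,0,0,0],
  "newtons": 70
}}

```text
time_s: 29.52
position: [0.4999, 0.0444, 0.1332]
tool_rot: [[0.008, 1.0, 0.002], [1.0, -0.008, -0.0], [-0.0, 0.002, -1.0]]
ft_force: [-0.7, 0.2, -2.8]
grip_width: 0.0316
gripper_force: 70.1
```

```bash
python3 - <<'E'
from h import *
s=env.observe();print(s['position'],s['grip_width'],s['gripper_force'])
go(.627,-.303,.132,90)
E
```

```text
[0.49987176 0.04440881 0.13318164] 0.0315653089131315 70.11414636159316
[-0.6927  0.2601  0.0032] [ 0.0012  0.0002 -0.004 ]
```

>>> {"op": "arm_command", "data": {
  "commands": [1,-0.693,0.26,0,0,0,-0.004,1,-0.693,0.26,0,0,0,-0.004,1,-0.693,0.26,0,0,0,-0.004,1,-0.693,0.26,0,0,0,-0.004,1,-0.693,0.26,0,0,0,-0.004,1,-0.693,0.26,0,0,0,-0.004,1,-0.693,0.26,0,0,0,-0.004,1,-0.693,0.26,0,0,0,-0.004,1,-0.693,0.26,0,0,0,-0.004,1,-0.693,0.26,0,0,0,-0.004,1,-0.693,0.26,0,0,0,-0.004,1,-0.693,0.26,0,0,0,-0.004]
}}

```text
time_s: 30.52
position: [0.6262, -0.3023, 0.1302]
tool_rot: [[-0.0, 1.0, -0.003], [1.0, 0.0, 0.003], [0.003, -0.003, -1.0]]
ft_force: [-0.3, -0.1, -3.2]
grip_width: 0.0315
gripper_force: 70.1
```

>>> {"op": "arm_command", "data": {
  "commands": [1,0,0,0.05,0,0,0,1,0,0,0.1,0,0,0,1,0,0,0.14,0,0,0,1,0,0,0.15,0,0,0,1,0,0,0.15,0,0,0]
}}

```text
time_s: 30.93
position: [0.6261, -0.3013, 0.0558]
tool_rot: [[-0.002, 1.0, -0.003], [1.0, 0.002, 0.002], [0.002, -0.003, -1.0]]
ft_force: [1.3, 0.7, -2.0]
grip_width: 0.0314
gripper_force: 70.1
```

```bash
python3 - <<'E'
from h import *
s=env.observe();print(s['position'],s['grip_width'],s['gripper_force'],s['ft_force'])
S=shot('side','s13');x,y,z=s['position']
print('bore L,c,R,front',[proj(S,(.626+a,-.303+b,.022)).round(1) for a,b in((-.0185,0),(0,0),(.0185,0),(0,-.0185))],'pillar L,R,front',[proj(S,(x+a,y+b,z-.0225)).round(1) for a,b in((-.017,0),(.017,0),(0,-.017))])
rows(S,353,388,300,324)
E
```

```text
[ 0.62612229 -0.30130593  0.05575901] 0.03143998177196223 70.06725580897182 [ 1.25492042  0.73830945 -1.98283923]
bore L,c,R,front [array([360.3, 314.6]), array([368.6, 313.5]), array([376.8, 312.4]), array([370.7, 321.1])] pillar L,R,front [array([361.3, 310.9]), array([376.6, 309. ]), array([370.9, 317. ])]
300 173 173 173 174 153  96  40  37  39  89 110 113  91  86 105 108 105 106 107 108 107 105 105 106 109 108  80  40  44  95 103  68  32  85 116
301 170 172 173 174 172 116  40  34  35  93 113 111  84  84 107 115 111 105 105 106 107 106 106 107 113 110  76  31  72 103 101  66  61  83 112
302 170 172 173 172 174 126  56  38  38 106 118 111  85  87 103 112 116 121 119 119 117 114 112 113 110  91  57  27  76 104 102  85  82  86 111
303 171 172 173 171 172 135  73  39  34 109 121 112  84  83  95 102 107 112 115 117 128 131 126 111 100 102  71  27  90 111  99  89  84  84  87
304 170 171 172 174 173 169 113  38  49 107 117 102  78  89  99 100 103 109 114 110 110 111 108 100  95 128 117  72 104 113  93  86  83  84  89
305 171 171 172 173 175 172 166 156 119 110 114 100  84  86  99 104 1
[... 1966 characters left out ...]
 173 169 169 171 171 167 149 122 113 116 154 170 169 168 170 171 171 167 136 145 164 165 167 168 173 172 173 172 173 176 172
320 175 176 174 173 172 172 169 170 170 172 169 155 133 119 122 155 170 170 168 168 171 164 158 167 174 175 175 176 174 172 174 172 172 172 171
321 176 175 174 175 173 171 172 168 169 171 170 167 167 155 135 154 163 158 150 156 158 165 172 175 176 175 171 173 176 174 172 174 172 172 173
322 175 176 177 174 175 171 169 168 170 171 173 171 170 170 167 168 168 166 167 169 169 169 174 175 175 175 173 175 174 175 175 172 171 173 174
323 129 160 174 175 172 173 170 170 168 172 172 171 172 171 172 171 170 168 171 172 171 171 173 176 175 174 173 172 174 176 174 173 173 171 173
```

Bore edges match the prediction (left ≈360, right ≈376.5, front ≈321.5). Small y correction, then lower.

>>> {"op": "arm_command", "data": {
  "commands": [1,-0.001,0,0,0,0,0,1,-0.001,0,0,0,0,0]
}}

```text
time_s: 31.15
position: [0.6275, -0.3038, 0.0592]
tool_rot: [[-0.001, 1.0, 0.002], [1.0, 0.001, -0.002], [-0.002, 0.002, -1.0]]
ft_force: [-0.0, -0.5, -2.3]
grip_width: 0.0316
gripper_force: 70.1
```

```bash
python3 - <<'E'
from h import *
s=env.observe();print(s['position'])
go(.626,-.303,.044,90)
E
```

```text
[ 0.62749547 -0.30376824  0.05919341]
[ 0.0016 -0.0031  0.0304] [0.0011 0.0008 0.0005]
```

>>> {"op": "arm_command", "data": {
  "commands": [1,0.0015,-0.0015,0.01,0,0,0,1,0.0015,-0.0015,0.02,0,0,0,1,0.0015,-0.0015,0.028,0,0,0,1,0.0015,-0.0015,0.034,0,0,0,1,0.0015,-0.0015,0.036,0,0,0,1,0.0015,-0.0015,0.036,0,0,0]
}}

```text
time_s: 31.65
position: [0.6275, -0.3034, 0.0405]
tool_rot: [[-0.001, 1.0, 0.004], [1.0, 0.001, -0.002], [-0.002, 0.004, -1.0]]
ft_force: [6.2, -1.0, 0.1]
grip_width: 0.0313
gripper_force: 70.0
```

>>> {"op": "arm_command", "data": {
  "commands": [1,0,0.002,0.005,0,0,0,1,0,0.002,0.01,0,0,0,1,0,0.002,0.014,0,0,0,1,0,0.002,0.018,0,0,0,1,0,0.002,0.018,0,0,0]
}}

```text
time_s: 32.07
position: [0.6278, -0.3035, 0.0328]
tool_rot: [[-0.001, 1.0, 0.003], [1.0, 0.001, -0.002], [-0.002, 0.003, -1.0]]
ft_force: [-0.8, 1.3, 15.2]
grip_width: 0.0315
gripper_force: 71.6
```

Seated (z matches the bore floor, 15 N upward). Releasing and rising.

>>> {"op": "arm_command", "data": {
  "commands": [-0.15,0,0,-0.002,0,0,0,-0.15,0,0,-0.002,0,0,0,-0.15,0,0,-0.002,0,0,0,-0.15,0,0,-0.05,0,0,0,-0.15,0,0,-0.1,0,0,0,-0.15,0,0,-0.18,0,0,0,-0.15,0,0,-0.25,0,0,0,-0.15,0,0,-0.3,0,0,0,-0.15,0,0,-0.3,0,0,0]
}}

```text
time_s: 32.82
position: [0.6284, -0.3037, 0.1864]
tool_rot: [[-0.001, 1.0, 0.007], [1.0, 0.001, -0.005], [-0.005, 0.007, -1.0]]
ft_force: [-0.0, -0.8, 0.5]
grip_width: 0.0493
gripper_force: 0.0
```

```bash
python3 - <<'E'
from h import *
s=env.observe();print(s['position'],s['grip_width'])
S=shot('side','s14');T=shot('top','t14')
h=cv2.cvtColor(S['image'],cv2.COLOR_RGB2HSV)
m=((h[...,0]>12)&(h[...,0]<28)&(h[...,1]>70)).astype(np.uint8)
for n,(a,b,c,d) in dict(bore1=(240,262,336,353),bore2=(295,320,357,384)).items():
    k,l,st,ce=cv2.connectedComponentsWithStats(m[a:b,c:d]);print(n,[(ce[i]+[c,a],st[i].tolist()) for i in range(1,k) if st[i][4]>6])
print(proj(S,(.606,-.1345,.055)),proj(S,(.6275,-.3035,.055)))
print('reds',[(c.round(1),s[4]) for c,s in red(S,8)],proj(S,(.475,-.135,.062)),proj(S,(.500,-.330,.062)))
p,R=go(.50,.0,.17,4.6); go(.385,.266,.17,4.6,p,R)
# handle in top view: bright thin bar
print('handle px',proj(T,(.4261,.3335,.041)),proj(T,(.4364,.2061,.041)))
g=cv2.cvtColor(T['image'],cv2.COLOR_RGB2GRAY)
for c in(192,215,238):print(c,g[240:275,c])
E
```

```text
[ 0.62835876 -0.30371081  0.18639276] 0.04931643902011864
bore1 [(array([345.0625, 252.0625]), [3, 10, 14, 5, 32])]
bore2 [(array([369.1025641 , 311.58974359]), [5, 13, 16, 7, 39])]
[345.58360335 246.54699502] [370.81188453 305.15706916]
reds [(array([228.6, 124.1]), np.int32(10)), (array([292. , 251.5]), np.int32(58)), (array([468.1, 281.4]), np.int32(1910)), (array([312.4, 323. ]), np.int32(84))] [292.27922108 250.38886406] [312.74447778 322.3535358 ]
[ 0.6058 -0.2535  0.0208] [0.00e+00 1.00e-04 7.12e-01]
[-0.1866 -0.5487  0.    ] [0. 0. 0.]
handle px [186.47181478 265.42902675] [243.59956725 259.87900391]
192 [131 101  74  67  65  68  69  72  78 116 140 141 142 142 144 145 145 144
 144 147 147 148 136 128 147 171 169 134 119 121 122 120 119 117 121]
215 [ 66  63  65  65  68  71  65  83 112 121 119 117 118 121 120 121 119 120
 119 115 104 120 151 177 176 145 122 118 116 117 118 119 121 121 123]
238 [ 63  63  65  67  89 113 126 129 131 132 137 138 140 141 142 142 145 141
 125 131 158 175 158 129 118 116 117 119 121 118 115 115 117 118 119]
```

Both pillars are seated and both clips are in place, and the handle is where expected. Moving to the drawer.

>>> {"op": "arm_command", "data": {
  "commands": [1,0.606,-0.253,0.02,0,0,0.712,1,0.606,-0.253,0.02,0,0,0.712,1,0.606,-0.253,0.02,0,0,0.712,1,0.606,-0.253,0.02,0,0,0.712,1,0.606,-0.253,0.02,0,0,0.712,1,0.606,-0.253,0.02,0,0,0.712,1,0.606,-0.253,0.02,0,0,0.712,1,0.606,-0.253,0.02,0,0,0.712,1,0.606,-0.253,0.02,0,0,0.712,1,0.606,-0.253,0.02,0,0,0.712,1,0.606,-0.253,0.02,0,0,0.712,1,0.606,-0.253,0.02,0,0,0.712]
}}

```text
time_s: 33.92
position: [0.4993, 0.0006, 0.1687]
tool_rot: [[0.997, 0.075, -0.004], [0.075, -0.997, 0.001], [-0.004, -0.001, -1.0]]
ft_force: [-0.2, -0.1, -0.3]
grip_width: -0.0001
gripper_force: 0.0
```

```bash
python3 - <<'E'
from h import *
s=env.observe();print(s['position'])
go(.385,.266,.10,4.6)
E
```

```text
[0.49930793 0.00056268 0.16867687]
[-0.1879 -0.5463  0.1387] [-0.0005  0.0018 -0.0027]
```

>>> {"op": "arm_command", "data": {
  "commands": [1,-0.188,-0.547,0,0,0,-0.003,1,-0.188,-0.547,0,0,0,-0.003,1,-0.188,-0.547,0,0,0,-0.003,1,-0.188,-0.547,0,0,0,-0.003,1,-0.188,-0.547,0,0,0,-0.003,1,-0.188,-0.547,0,0,0,-0.003,1,-0.188,-0.547,0,0,0,-0.003,1,-0.188,-0.547,0,0,0,-0.003,1,-0.188,-0.547,0.08,0,0,-0.003,1,-0.188,-0.547,0.16,0,0,-0.003,1,-0.188,-0.547,0.22,0,0,-0.003,1,-0.188,-0.547,0.22,0,0,-0.003]
}}

```text
time_s: 34.92
position: [0.381, 0.2635, 0.0549]
tool_rot: [[0.996, 0.086, -0.012], [0.086, -0.996, -0.005], [-0.013, 0.004, -1.0]]
ft_force: [-1.2, 0.1, -0.9]
grip_width: 0.0001
gripper_force: 0.0
```

>>> {"op": "arm_command", "data": {
  "commands": [1,0,0,0.03,0,0,0,1,0,0,0.05,0,0,0,1,0,0,0.06,0,0,0,1,0,0,0.06,0,0,0]
}}

```text
time_s: 35.25
position: [0.3845, 0.2649, 0.0302]
tool_rot: [[0.996, 0.086, -0.002], [0.086, -0.996, -0.001], [-0.002, 0.001, -1.0]]
ft_force: [0.1, -0.8, 0.1]
grip_width: 0.0001
gripper_force: 0.0
```

```bash
python3 - <<'E'
from h import *
s=env.observe();print(s['position'],s['ft_force'])
S=shot('side','s15');x,y,z=s['position']
for t in(-.019,0,.01,.015):print(t,proj(S,(x,y-.008,z+t)))
print('handle',[proj(S,(a,b,.041)).round(1) for a,b in((.4261,.3335),(.431,.27),(.4364,.2061))])
c=int(proj(S,(x,y,z))[0]);rows(S,c-10,c+26,130,164)
E
```

```text
[0.38448183 0.2648551  0.03024334] [ 0.07117432 -0.80333823  0.10075136]
-0.019 [255.27833292 172.67385315]
0 [254.61771093 167.96737421]
0.01 [254.26430457 165.44959607]
0.015 [254.08609599 164.17998209]
handle [array([266.5, 151.1]), array([268.7, 161.8]), array([271.1, 173.5])]
130  36  39  37  35  40  35  35  38  33  37  34  36  31  37  37  32  34  39  74  87  88  89  84  85  87  88  88  86  86  88  88  88  86  88  90  88
131  38  35  35  33  37  36  35  38  35  35  34  33  35  35  34  32  34  59  82  87  89  87  87  89  90  89  88  88  89  88  89  88  90  88  90  88
132  38  36  40  38  39  38  34  37  35  36  34  36  34  30  33  34  58 108 103  87  90  87  88  86  88 108 122 121 101 110 123 115 105  99 101 115
133  38  38  37  35  35  36  36  35  38  37  36  35  36  30  35  80 115 126 125 122 122 123 121 121 122 126 127 126 124 125 110  90  81  83  89 116
134  36  34  37  40  37  36  38  36  39  38  36  37  38  60 103 121 127 128 129 127 127 127 127 121 124 126 128 129 127 127 112  85  75  74  74 112
135  44  37  34  40  38  37  41  36  37  31  35  37  35  85 117 129 128 129 12
[... 3513 characters left out ...]
  31  36  36  68 106 122 126 126 127 123 127 128 127 126 117 110 108 103 116 125 125 126 126 127 125 121  86
160 126 127 125 126 126 126 123 114  76  36  34  35  64 104 123 127 125 121 124 127 125 126 124 115 108 109 102 115 122 126 126 125 125 123 124  92
161 129 127 127 127 129 128 127 117  78  36  39  34  64 100 121 126 125 123 123 124 126 125 125 119 110 108 104 106 121 126 126 126 124 123 124 107
162 129 130 127 129 126 128 126 119  84  46  40  34  51  96 121 127 125 126 126 126 124 123 123 123 111 107 105 102 118 126 127 125 123 125 126 104
163 130 127 123 126 126 127 129 117  91  54  36  35  39  95 120 125 128 128 126 126 125 125 125 123 114 109 107 104 118 124 126 125 126 125 128 123
```

```bash
python3 - <<'E'
from h import *
g=cv2.imread('pics/s15.png',0)
for r in range(162,182):print(r,' '.join('%3d'%v for v in g[r,246:282]))
E
```

```text
162 127 128 126 128 126 118  84  45  39  34  50  96 121 127 125 126 126 126 124 123 123 122 110 107 105 102 118 125 127 125 123 125 125 104  65  44
163 123 126 125 127 129 116  90  53  35  35  39  94 120 125 127 128 125 126 125 124 124 123 113 108 107 103 118 124 125 125 125 124 127 123  87  43
164 125 125 126 127 128 121  94  52  36  32  33  92 120 125 125 126 125 123 124 126 126 127 118 109 108 105 115 126 125 121 124 124 125 124  88  45
165 125 126 127 128 127 124 111  86  69  79  99 114 123 125 127 126 126 125 124 125 124 123 115 109 110 103 117 125 125 121 125 125 124 124  93  53
166 126 128 127 126 126 129 124 119 122 121 120 122 124 128 126 125 125 125 126 124 124 126 118 109 109 105 108 121 126 125 124 123 124 124 100  62
167 130 125 129 127 127 128 127 126 126 127 128 126 128 127 125 125 125 127 126 124 126 125 124 114 108 105 103 117 126 125 128 125 123 124 123  85
168 127 127 128 127 128 126 126 126 126 125 124 127 126 126 125 126 123 123 124 124 124 125 121 113 109 108 106  98  94  94  90  92  91  93  94  66
169 127 127 127 128 127 125 126 126 126 128 128 127 125 124 125 
[... 1159 characters left out ...]
  85  85  85  84  84  84  87  85  83  84  85  85  84  85  85  84  85  84  87  87  87  86  87  84  85  87  87
178  87  86  86  85  85  86  85  84  86  86  86  86  86  86  87  83  86  85  85  86  85  88  86  84  83  85  86  85  87  86  86  87  84  88  88  88
179  87  86  86  87  85  88  86  84  87  89  87  85  88  84  85  84  85  84  83  85  85  85  85  86  84  83  85  85  86  84  86  85  85  88  88  87
180  87  88  87  86  84  84  87  86  87  85  87  85  85  84  84  85  83  84  82  82  85  85  85  86  83  83  84  81  86  85  84  84  84  86  86  87
181  86  85  86  84  84  88  85  87  86  87  87  86  85  86  85  86  86  86  84  83  85  89  89  85  85  85  85  84  86  85  86  86  84  84  83  84
```

The shut fingertips stand 11 mm above the TCP reading, so I need to lower 18 mm more to meet the handle squarely.

>>> {"op": "arm_command", "data": {
  "commands": [1,0,-0.004,0.015,0,0,0,1,0,-0.004,0.03,0,0,0,1,0,-0.004,0.037,0,0,0,1,0,-0.004,0.037,0,0,0]
}}

```text
time_s: 35.63
position: [0.3841, 0.267, 0.0112]
tool_rot: [[0.996, 0.087, -0.001], [0.087, -0.996, -0.001], [-0.001, 0.0, -1.0]]
ft_force: [0.8, -0.0, 0.7]
grip_width: -0.0002
gripper_force: 0.0
```

>>> {"op": "arm_command", "data": {
  "commands": [1,0.025,0,0,0,0,0,1,0.045,0,0,0,0,0,1,0.06,0,0,0,0,0,1,0.075,0,0,0,0,0,1,0.09,0,0,0,0,0,1,0.11,0,0,0,0,0,1,0.13,0,0,0,0,0,1,0.15,0,0,0,0,0]
}}

```text
time_s: 36.3
position: [0.4597, 0.2735, 0.0119]
tool_rot: [[0.996, 0.086, -0.001], [0.086, -0.996, -0.0], [-0.001, 0.0, -1.0]]
ft_force: [-1.4, -1.0, 0.3]
grip_width: 0.0002
gripper_force: 0.7
```

>>> {"op": "arm_command", "data": {
  "commands": [1,0.02,0,0,0,0,0,1,0.04,0,0,0,0,0,1,0.06,0,0,0,0,0,1,0.08,0,0,0,0,0,1,0.1,0,0,0,0,0,1,0.115,0,0,0,0,0,1,0.125,0,0,0,0,0,1,0.125,0,0,0,0,0]
}}

```text
time_s: 36.97
position: [0.5226, 0.2791, 0.0119]
tool_rot: [[0.996, 0.086, 0.001], [0.086, -0.996, 0.0], [0.001, -0.0, -1.0]]
ft_force: [-0.1, 0.7, -0.3]
grip_width: 0.0001
gripper_force: 0.0
```

```bash
python3 - <<'E'
from h import *
s=env.observe();print(s['position'],s['ft_force'])
T=shot('top','t16');S=shot('side','s16')
h=cv2.cvtColor(T['image'],cv2.COLOR_RGB2HSV)
m=((h[...,0]>12)&(h[...,0]<28)&(h[...,1]>60)).astype(np.uint8);m[:,:140]=0;m[:,285:]=0;m[:150]=0;m[270:]=0
print('wood px top',m.sum());h=cv2.cvtColor(S['image'],cv2.COLOR_RGB2HSV)
m=((h[...,0]>12)&(h[...,0]<28)&(h[...,1]>60)).astype(np.uint8)[125:195,275:345];print('wood side',m.sum(),np.argwhere(m).min(0),np.argwhere(m).max(0))
E
```

```text
[0.52256179 0.279089   0.01186629] [-0.11509401  0.66282859 -0.27463255]
wood px top 755
wood side 447 [ 7 36] [62 60]
```

>>> {"op": "arm_command", "data": {
  "commands": [1,0.01,0,0,0,0,0,1,0.018,0,0,0,0,0,1,0.024,0,0,0,0,0,1,0.028,0,0,0,0,0]
}}

```text
time_s: 37.4
position: [0.5358, 0.2803, 0.0119]
tool_rot: [[0.996, 0.086, 0.0], [0.086, -0.996, 0.0], [0.0, -0.0, -1.0]]
ft_force: [-1.4, -0.0, -0.6]
grip_width: 0.0004
gripper_force: 0.5
```

>>> {"op": "arm_command", "data": {
  "commands": [1,0.005,0,0,0,0,0,1,0.01,0,0,0,0,0,1,0.014,0,0,0,0,0]
}}

```text
time_s: 37.65
position: [0.5412, 0.2808, 0.0118]
tool_rot: [[0.996, 0.087, -0.004], [0.087, -0.996, -0.001], [-0.004, 0.0, -1.0]]
ft_force: [-10.1, -0.6, 5.6]
grip_width: 0.0003
gripper_force: 4.8
```

>>> {"op": "arm_command", "data": {
  "commands": [1,0.004,0,0,0,0,0,1,0.008,0,0,0,0,0,1,0.01,0,0,0,0,0]
}}

```text
time_s: 37.9
position: [0.5469, 0.2812, 0.0119]
tool_rot: [[0.996, 0.087, -0.002], [0.087, -0.996, -0.0], [-0.002, 0.0, -1.0]]
ft_force: [-3.6, -1.4, 0.9]
grip_width: 0.0003
gripper_force: 1.6
```

```bash
python3 - <<'E'
from h import *
s=env.observe();print(s['position'],s['ft_force'])
S=shot('side','s17')
h=cv2.cvtColor(S['image'],cv2.COLOR_RGB2HSV)
m=((h[...,0]>12)&(h[...,0]<28)&(h[...,1]>60)).astype(np.uint8)[125:195,275:345];print('wood side',m.sum())
E
```

```text
[0.54691671 0.28122326 0.01190347] [-3.58121125 -1.4127629   0.86329468]
wood side 40
```

The catch took 10 N and is now drawing. A little further, up to the stop.

>>> {"op": "arm_command", "data": {
  "commands": [1,0.004,0,0,0,0,0,1,0.008,0,0,0,0,0,1,0.01,0,0,0,0,0]
}}

```text
time_s: 38.2
position: [0.5511, 0.2816, 0.0118]
tool_rot: [[0.996, 0.086, -0.004], [0.086, -0.996, -0.001], [-0.004, 0.0, -1.0]]
ft_force: [-11.7, -2.1, 6.4]
grip_width: -0.0003
gripper_force: 5.9
```

>>> {"op": "arm_command", "data": {
  "commands": [1,0.003,0,0,0,0,0,1,0.005,0,0,0,0,0]
}}

```text
time_s: 38.37
position: [0.5512, 0.2816, 0.0117]
tool_rot: [[0.996, 0.087, -0.009], [0.087, -0.996, -0.002], [-0.009, 0.001, -1.0]]
ft_force: [-22.0, -3.7, 12.6]
grip_width: -0.0004
gripper_force: 11.0
```

At the hard stop. Backing off, rising, then a final check of everything.

>>> {"op": "arm_command", "data": {
  "commands": [1,-0.04,0,0,0,0,0,1,-0.1,0,0,0,0,0,1,-0.16,0,0,0,0,0,1,-0.2,0,0,0,0,0,1,-0.2,0,-0.08,0,0,0,1,-0.2,0,-0.16,0,0,0,1,-0.2,0,-0.24,0,0,0,1,-0.2,0,-0.32,0,0,0,1,-0.2,0,-0.4,0,0,0,1,-0.2,0,-0.4,0,0,0]
}}

```text
time_s: 39.2
position: [0.4584, 0.2744, 0.2201]
tool_rot: [[0.996, 0.087, 0.015], [0.087, -0.996, 0.005], [0.015, -0.004, -1.0]]
ft_force: [0.4, 0.2, 1.3]
grip_width: -0.0001
gripper_force: 0.0
```

```bash
python3 - <<'E'
from h import *
s=env.observe();print(s['position'],s['time_s'])
S=shot('side','s18');T=shot('top','t18')
h=cv2.cvtColor(S['image'],cv2.COLOR_RGB2HSV)
m=((h[...,0]>12)&(h[...,0]<28)&(h[...,1]>60)).astype(np.uint8);print('wood side',m[125:195,275:345].sum())
for n,(a,b,c,d) in dict(bore1=(240,262,336,353),bore2=(295,320,357,384)).items():
    k,l,st,ce=cv2.connectedComponentsWithStats(m[a:b,c:d]);print(n,[(ce[i]+[c,a],st[i].tolist()) for i in range(1,k) if st[i][4]>6])
print([(c.round(1),q[4]) for c,q in red(S,8)])
a=cv2.imread('pics/t14.png').astype(int);b=T['image'][:,:,::-1].astype(int)
o=cv2.imread('pics/top0.png').astype(int)
print('spare/weight diff hue',[np.abs(o[110:148,303:375]-b[110:148,303:375]).mean()])
x=cv2.cvtColor(T['image'],cv2.COLOR_RGB2GRAY)
blue=cv2.inRange(cv2.cvtColor(T['image'],cv2.COLOR_RGB2HSV),(100,120,40),(125,255,255));blue[:,:130]=0;blue[:,290:]=0;blue[260:]=0
print('blue rows',[ (c,np.flatnonzero(blue[:,c]).max()) for c in (160,200,240,270) if blue[:,c].any()])
E
```

```text
[0.4584022  0.27435266 0.22005135] 39.2
wood side 0
bore1 [(array([344.56410256, 252.05128205]), [3, 9, 13, 6, 39])]
bore2 [(array([368.70454545, 311.31818182]), [5, 11, 16, 9, 44])]
[(array([292. , 251.4]), np.int32(58)), (array([470.4, 280.2]), np.int32(2258)), (array([312.4, 323.2]), np.int32(85))]
spare/weight diff hue [np.float64(6.832846003898635)]
blue rows [(160, np.int64(193)), (200, np.int64(189)), (240, np.int64(185)), (270, np.int64(183))]
```

```bash
python3 -c "
from rig import env
print(env.close_job())"
```

```text
the job is handed in; nothing more can be done
None
```

I handed the job in at about 39 s: both clips I found in the drawer are snapped onto studs, both pillars stand at the bottom of their bores, and the drawer is pushed home past its catch; a last numeric check of both views agreed, and I never touched the spare wheel or weight.

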